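Rack the mugs and screw down the travel hold-down

TASK

Get the mugs ready for the drive: stand every mug upright in a bay of its own in the oak travel rack, with its handle pointing straight out over the rack's front, the side with the three posts. Then lower the hinged hold-down over them until it is fully down, and after that turn all three of its captive wing knobs clockwise to their end stops. Leave the percolator, lunch tins, saucepan and funnel where they are.

Things in the scene. Friction and masses are not known exactly. Their poses are not given: they have to be found in the camera images.
- rack: fixed oak travel rack: board 190 (its x) x 400 (y) x 12 mm; origin at the centre of its underside, z up. Front = its -x side (three posts), roughly facing the robot. Four bays centred at rack x 0, y -135, -45, 45, 135 mm, floor 12 mm above the shelf, bounded by 8 mm battens at y -180, -90, 0, 90, 180 (tops 28 mm) and 8 mm lips at x -49, +49 (tops 22 mm). One mug to a bay, any one
- rack_hinge (a point): middle of the hold-down's hinge line on the rack, rack x +75, y 0, 94 mm above the shelf; the line runs along the rack's y. 22 mm square posts: two for the hinge at rack x +75, y -180 and 180, tops 86 mm above the shelf, and three at the front, x -75, y -180, 0, 180, tops 82 mm, which take the knobs' bolts
- holddown (a joint): angle of the hold-down frame (rad): 0 = level, down over the bays; grows as the front bar swings up and back; stop at 2.0. Starts leaning back open (1.75 to 1.98). A stiff hinge (0.6 N m, 4 N at the bar) keeps it at any angle; 0.44 kg. Two side arms at rack y -180, 180; a 36 mm wide padded slat across the middle that bears on the mugs' rims when down (0 to 0.03); a front bar
- holddown_grip (a point): point on the centre line of the hold-down's round front bar (12 mm diameter, 360 mm long, along the rack's y, 150 mm from the hinge line), at rack y -90 mm, half way between middle and right knob: a place to pinch it. 94 mm above the shelf when down
- knob_left (a joint): turn of the left captive wing knob (rad): grows clockwise seen from above; loose end 0, tight end stop 2.6; starts between 0 and 0.6. Steady friction of 0.05 N m; stays where it is left; does not rise or sink as it turns
- knob_left_grip (a point): centre of the grip of the left wing knob, on the hold-down's front bar at rack y +180 mm: black bar grip 44 mm long (this point's x), 12 mm wide (y), 26 mm tall (z, the turning axis), on a hub. Length lies along the rack's x at joint value 0. With the hold-down down, z is up and this point is 126 mm above the shelf; the 22 mm wide boss under it ends 23 mm below
- knob_mid (a joint): turn of the middle captive wing knob (rad): grows clockwise seen from above; loose end 0, tight end stop 2.6; starts between 0 and 0.6. Steady friction of 0.05 N m; stays where it is left; does not rise or sink as it turns
- knob_mid_grip (a point): centre of the grip of the middle wing knob, on the hold-down's front bar at rack y 0 mm: black bar grip 44 mm long (this point's x), 12 mm wide (y), 26 mm tall (z, the turning axis), on a hub. Length lies along the rack's x at joint value 0. With the hold-down down, z is up and this point is 126 mm above the shelf; the 22 mm wide boss under it ends 23 mm below
- knob_right (a joint): turn of the right captive wing knob (rad): grows clockwise seen from above; loose end 0, tight end stop 2.6; starts between 0 and 0.6. Steady friction of 0.05 N m; stays where it is left; does not rise or sink as it turns
- knob_right_grip (a point): centre of the grip of the right wing knob, on the hold-down's front bar at rack y -180 mm: black bar grip 44 mm long (this point's x), 12 mm wide (y), 26 mm tall (z, the turning axis), on a hub. Length lies along the rack's x at joint value 0. With the hold-down down, z is up and this point is 126 mm above the shelf; the 22 mm wide boss under it ends 23 mm below
- mug1: enamel mug, 64 mm diameter (foot 58), 72 mm tall, wall 4 mm, open top, about 0.12 kg; origin at the centre of its underside, z up. Its one handle stands out along the mug's own +x: a 9 mm thick loop reaching 57 mm from the axis, 21 to 65 mm above the underside. Starts upright on the shelf right of the rack, turned anyhow; 2 to 4 mugs are present
- mug1_handle (a point): middle of the handle of mug1, 50 mm out along the mug's +x, 44 mm above its underside
- mug2: enamel mug, 64 mm diameter (foot 58), 72 mm tall, wall 4 mm, open top, about 0.12 kg; origin at the centre of its underside, z up. Its one handle stands out along the mug's own +x: a 9 mm thick loop reaching 57 mm from the axis, 21 to 65 mm above the underside. Starts upright on the shelf right of the rack, turned anyhow; 2 to 4 mugs are present
- mug2_handle (a point): middle of the handle of mug2, 50 mm out along the mug's +x, 44 mm above its underside
- mug3: enamel mug, 64 mm diameter (foot 58), 72 mm tall, wall 4 mm, open top, about 0.12 kg; origin at the centre of its underside, z up. Its one handle stands out along the mug's own +x: a 9 mm thick loop reaching 57 mm from the axis, 21 to 65 mm above the underside. Starts upright on the shelf right of the rack, turned anyhow; 2 to 4 mugs are present
- mug3_handle (a point): middle of the handle of mug3, 50 mm out along the mug's +x, 44 mm above its underside
- mug4: enamel mug, 64 mm diameter (foot 58), 72 mm tall, wall 4 mm, open top, about 0.12 kg; origin at the centre of its underside, z up. Its one handle stands out along the mug's own +x: a 9 mm thick loop reaching 57 mm from the axis, 21 to 65 mm above the underside. Starts upright on the shelf right of the rack, turned anyhow; 2 to 4 mugs are present
- mug4_handle (a point): middle of the handle of mug4, 50 mm out along the mug's +x, 44 mm above its underside
- percolator: bystander: steel percolator, 100 mm diameter, 165 mm tall with its glass knob, spout along its +x, handle along -x (reach 90 mm each way); origin under its centre
- tins: bystander: stack of three white plastic lunch tins under one lid, 114 x 164 mm, 171 mm tall; origin under its centre
- saucepan: bystander: blue enamel saucepan, 140 mm diameter, 75 mm tall, handle along its +x to 208 mm, a short wooden spoon in it up to 123 mm high; origin under its centre
- funnel: bystander: yellow funnel standing mouth down, 100 mm diameter, 95 mm tall; origin under its centre
Mind the look-alikes: they are no part of the job. Leave any purple look-alike of the mug1 alone. What is shaped like the mug3 but green is not meant.

How it is judged:
By the outcome, as a careful person would: the job done as asked, in the order asked, and still so for the second after the job is handed in, with the robot touching nothing.
Of mug1, mug2, mug3, mug4 only 2 to 4 are there at a start; the rules pass over those that are not, and their reading is None.
At some moment in a run one of mug1, mug2, mug3, mug4 may be knocked a few centimetres aside while the robot is not near it.
Once in a run the grip may slacken for a moment while it holds something.
It also fails if it takes over 210 s, if anything falls off the work surface, if the arm or the gripper's body presses on something with over 40 N, if the wrist force passes 120 N, or if a joint passes its speed limit or range.

ROBOT

A 7-joint arm with a two-finger parallel gripper is mounted at the origin on the work surface. World frame = base frame: x ahead of the robot, y to its left, z up, the work surface at z = 0. Lengths are in m, angles in rad, forces in N, time in s.
With the tool pointing down it reaches from about 0.35 to 0.775 m from the base axis. Payload 3.1 kg.
Tool frame: the origin (TCP) lies between the finger pads; the fingertips stand arm.tip_reach ahead of it and the grasp point (between the pads) is the TCP (arm.tip_reach is the distance from the TCP to the fingertips, in m); z points along the fingers, y is the direction in which the jaws open and shut (so a half turn about z gives the same grasp; the last joint's range is limited). The gripper opens to 85 mm and grips with 20 to 120 N. Pads are 22 mm wide; open, the fingers measure 114 mm over their backs; the gripper's body (76 mm by 85 mm) begins 54 mm behind the grasp point. The pads swing forward as they close: fully open they stand 13 mm farther back than shut.
Start: joints at [-1.372, 0.311, 0.014, 1.512, -0.004, 1.319, -0.027], TCP at [0.131, 0.534, 0.25] pointing down, gripper open.
Joint ranges: [-2.7, 2.7], [-0.3, 1.91], [-1.27, 1.3], [0.12, 2.57], [-1.44, 4.58], [0.2, 2.03], [-3.05, 3.05]. Speed limits (rad/s): [2.79, 2.79, 3.14, 3.14, 3.14, 3.14, 3.14].

INTERFACE

Orientations are given as a unit quaternion [w, x, y, z].
In Python, from rig import arm gives the robot as it stands. The module is installed in compiled form; this text tells all that it offers.
- The arm moves only by the shell command python3 -m inch 'ROWS' [FORCE]. ROWS is JSON, a list that holds one entry, the list of rows, each a list of 7 numbers: the shift along the tool's x, y, z as a fraction of full scale, then the turn, a rotation vector about the tool's x, y, z as a fraction of full scale, then the closure, from -1 (fully open) to 1 (shut). In form: [[[tx, ty, tz, wx, wy, wz, gripper], ...]]. A call has 1 to 12 rows; each row is the pose to reach, as a shift and turn from the pose measured when the call began, along the tool's axes at that moment, turning the shorter way round; what a row does not reach only later rows make up. Full scale, the value 1, is 250 mm for a shift and 180 degrees for a turn. A row lasts 1/10 s, in which the tool goes at most 50 mm and 8.59 degrees, less where a joint would pass 70% of its speed; a pose out of reach is approached as far as the arm can. A call with a number of a shift or a turn outside -1 to 1 is refused whole. A call with a gripper value outside its range is refused whole. The fingers move at their own pace and stop on an object; FORCE is the grip in N (left out, the last holds). Time passes only in rows, so rows that repeat a pose let the fingers close. It gives the time, the measured TCP pose, the force and the opening at its end, in the units of the state.
- arm.sense(): the state, without advancing time (a new reading comes with each control period).
- arm.capture(name): name is "side" or "top"; returns a dict with "img" (420x560x3 uint8, red, green, blue), "fx", "fy", "cx", "cy" (pixels), "k1" (the pictures are not rectified: a ray, as slopes to the right and down, at radius r is drawn at 1 + k1 r^2 times it, then the intrinsics apply), "view" (4x4, takes a point from world to camera coordinates). Camera axes: x right, y up, looking along -z (the intrinsics and any distortion apply to the point x, -y, -z); pixel columns grow to the right and rows downward; lengths in m; the calibration is good to about 2 mm. A picture is of the moment at which its call begins. There is no depth.
- arm.close_job(): hands the job in, once; it reports no verdict.
The state is a dict: "time_s": time; "q": joint angles; "joint_velocities": joint speeds; "joint_efforts": joint torques, N m; "tool_pos": TCP position; "ee_rot": TCP orientation; "contact_force": force on the tool from outside, world axes, zero at the start; "wrist_torque": the same for the moment, N m; "grip_width": opening from 0.0 (shut) to 1.0 (fully open).
Only numpy, scipy, OpenCV 4.12 (cv2) and the standard library are available. Lean on these libraries where they do the work, as an engineer would, in place of code of your own. Each camera call takes 0.05 s, during which the arm holds its last target. There are 200 camera calls.

## Working session

There is one attempt and no reset: what is moved stays moved. The work goes in short steps, Python scripts to look and compute and a shell command to move; the robot and the scene stay as the last step left them, time stands still between calls to the robot, and variables do not carry over. Pictures are saved under pics/ and viewed, about 12 in all and at most 16, crops included, and the job is handed in when it is done.

```bash
mkdir -p pics; ls; cat > h.py <<'E'
import numpy as np, cv2
from rig import arm
from scipy.spatial.transform import Rotation as R
def ray(c,u,v):
    K=np.array([[c['fx'],0,c['cx']],[0,c['fy'],c['cy']],[0,0,1.]])
    p=cv2.undistortPoints(np.array([[[u,v]]],float),K,np.array([c['k1'],0,0,0.]))[0,0]
    V=np.array(c['view']);d=V[:3,:3].T@np.array([p[0],-p[1],-1]);o=-V[:3,:3].T@V[:3,3]
    return o,d
def plane(c,u,v,z):
    o,d=ray(c,u,v);return o+d*(z-o[2])/d[2]
def proj(c,P):
    V=np.array(c['view']);q=V[:3,:3]@np.array(P,float)+V[:3,3]
    x,y=q[0]/-q[2],-q[1]/-q[2];s=1+c['k1']*(x*x+y*y)
    return np.array([c['fx']*x*s+c['cx'],c['fy']*y*s+c['cy']])
def cap(n,f=None):
    c=arm.capture(n)
    if f: cv2.imwrite('pics/'+f,c['img'][:,:,::-1])
    return c
def tri(c1,p1,c2,p2):
    o1,d1=ray(c1,*p1);o2,d2=ray(c2,*p2)
    s=np.linalg.lstsq(np.c_[d1,-d2],o2-o1,rcond=None)[0]
    a,b=o1+s[0]*d1,o2+s[1]*d2;return (a+b)/2,np.linalg.norm(a-b)
def pose():
    s=arm.sense();return np.array(s['tool_pos']),R.from_quat(np.array(s['ee_rot'])[[1,2,3,0]]),s
def delta(P,yaw=None,Rt=None):
    "row numbers to get TCP to P; tool down with tool y axis at world angle yaw (mod pi)"
    p,r,s=pose();sh=r.inv().apply(np.array(P)-p)/.25
    out=[]
    if Rt is None:
        if yaw is None: return sh.round(4),None
        for k in (0,np.pi):
            a=yaw+k;y=np.array([np.cos(a),np.sin(a),0]);z=np.array([0,0,-1.]);x=np.cross(y,z)
            out.append(R.from_matrix(np.c_[x,y,z]))
    else: out=[Rt]
    return sh.round(4),[((r.inv()*o).as_rotvec()/np.pi).round(4) for o in out]
def st():
    p,r,s=pose();m=r.as_matrix();print('t',round(s['time_s'],2),'p',p.round(4),'yaw_y',round(float(np.degrees(np.arctan2(m[1,1],m[0,1]))),2),'z',m[:,2].round(3),'F',np.round(s['contact_force'],1),'g',round(s['grip_width'],3),'q',np.round(s['q'],2))
E
python3 - <<'E'
from h import *
import json
for n in('side','top'):
    c=cap(n,n+'0.png'); V=np.array(c['view']);print(n,c['fx'],c['k1'],(-V[:3,:3].T@V[:3,3]).round(3),V[:3,:3].round(2).tolist())
st();print(arm.tip_reach)
E
```

```text
pics
side 527.5776755115588 -0.11124218993826034 [-0.388 -0.848  0.852] [[0.69, -0.72, 0.02], [0.35, 0.36, 0.86], [-0.63, -0.59, 0.5]]
top 473.3090203831581 -0.1436580659593391 [0.424 0.025 1.612] [[-0.0, -1.0, -0.01], [1.0, -0.0, 0.08], [-0.08, -0.01, 1.0]]
t 0.1 p [0.131  0.5335 0.2493] yaw_y 76.21 z [-0.    -0.002 -1.   ] F [0.1 0.2 0.3] g 1.0 q [-1.37  0.31  0.01  1.51 -0.    1.32 -0.03]
0.019
```

View pics/top0.png

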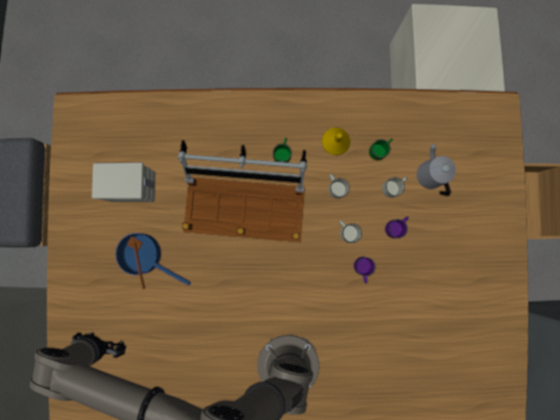

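View pics/side0.png

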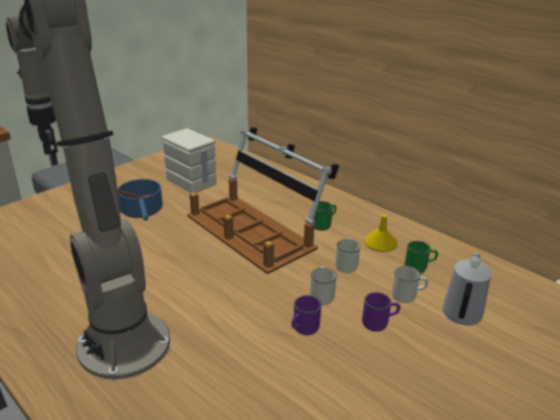

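Top view: rack at about (245,210), front posts at (186,226), (241,231) and (297,236), hold-down open behind it. Mug candidates are white (339,188), (395,187), (351,233); purple (397,229), (364,267); green (282,154), (380,150). I choose the three white ones; the close crop will check that and I'll measure with masks.

```bash
cat >> h.py <<'E'
def mugs(c,plot=None):
    "white mugs in the top view -> list of (centre xy, handle angle deg)"
    im=c['img'];hsv=cv2.cvtColor(im,cv2.COLOR_RGB2HSV)
    m=((hsv[:,:,1]<75)&(hsv[:,:,2]>95)).astype(np.uint8)*255
    return m
E
python3 - <<'E'
from h import *
c=cap('top');im=c['img']
m=mugs(c)
a=im[120:290,265:465,::-1]
cv2.imwrite('pics/c1.png',cv2.resize(a,None,fx=4,fy=4,interpolation=cv2.INTER_CUBIC)[:600])
n,l,s,ce=cv2.connectedComponentsWithStats(m)
for i in range(1,n):
    if 60<s[i,4]<2000: print(s[i],ce[i].round(1))
hsv=cv2.cvtColor(im,cv2.COLOR_RGB2HSV)
for p in [(186,226),(241,231),(296,236),(339,188),(351,233),(395,187)]: print(p,hsv[p[1],p[0]],im[p[1],p[0]])
# front post tops
mo=((hsv[:,:,0]>8)&(hsv[:,:,0]<25)&(hsv[:,:,1]>180)&(hsv[:,:,2]>130)).astype(np.uint8)
n,l,s,ce=cv2.connectedComponentsWithStats(mo)
for i in range(1,n):
    if s[i,4]>15: print('post',s[i],ce[i].round(1),plane(c,*ce[i],.082).round(4))
E
```

```text
[247  10  32  15 142] [265.1  17.4]
[169  13  19  16  71] [178.9  18.6]
[234  17  14  12  71] [240.8  21.9]
[326  16  13  13  62] [332.5  22.4]
[196  21  15  13  66] [202.8  27.3]
[289  21  13  13  73] [295.1  26.7]
[314  24  49  62 856] [336.8  58.2]
[219  29  53  57 939] [243.8  58.2]
[133  31  41  58 618] [151.3  60.6]
[ 46  46  35  38 308] [61.5 67.2]
[ 38  94  18  51 318] [ 47.4 122.3]
[  0  96  39  39 617] [ 16.  117.5]
[523 134  18  24 143] [530.  142.8]
[178 152 129  21 630] [242.  160.7]
[428 156  28  27 586] [441.8 168.9]
[  91  162   52   38 1833] [116.9 180.3]
[187 165 113  11 191] [243.9 170.2]
[382 177  25  19 288] [393.7 186.9]
[329 182  20  15 237] [338.7 188.6]
[339 220  23  22 298] [350.  232.1]
[527 238  33  17 120] [536.  243.4]
[   0  246   48   42 1270] [ 25.1 265.7]
[531 281  29  18 186] [545.5 291.7]
[258 337  61  44 596] [281.9 353.7]
[ 35 356  25  28 285] [ 43.5 368. ]
[  51  370   88   47 1016] [ 94.5 394.7]
[278 372  18   8  79] [285.5 375.5]
[ 32 385  23  14 119] [ 43.1 391.1]
[146 409  31  11 212] [157.3 415.4]
(186, 226) [ 21 194 137] [137 107  33]
(241, 231) [ 21 194 138] [138 106  33]
(296, 236) [ 21 189 142] [142 111  37]
(339, 188) [ 37  21 158] [155 158 145]
(351, 233) [ 38  19 160] [157 160 148]
(395, 187) [ 35  20 155] [153 155 143]
```

View pics/c1.png

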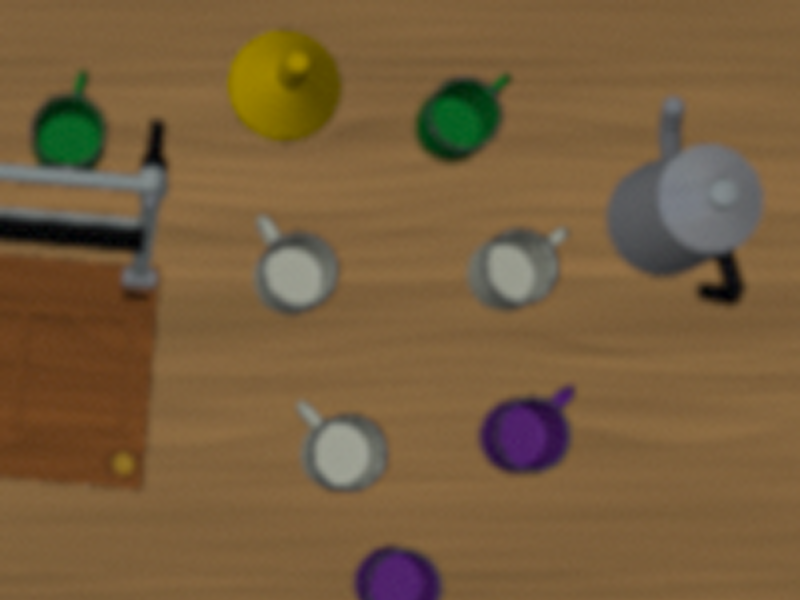

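The crop confirms three white mugs at about (339,188), (395,187) and (351,233). Purple and green are the look-alikes. Now the precise measurements.

```bash
cat >> h.py <<'E'
def mug(c,u,v,z0=0.,half=24):
    "mug near pixel u,v (top view), underside at z0: centre xy, handle angle (deg)"
    k=8;u,v=int(u),int(v);im=c['img'][v-half:v+half+1,u-half:u+half+1]
    im=cv2.resize(im,None,fx=k,fy=k,interpolation=cv2.INTER_CUBIC)
    hsv=cv2.cvtColor(im,cv2.COLOR_RGB2HSV)
    m=((hsv[:,:,1]<75)&(hsv[:,:,2]>45)).astype(np.uint8)
    n,l,s,ce=cv2.connectedComponentsWithStats(m)
    i=min([j for j in range(1,n) if s[j,4]>5000],key=lambda j:np.hypot(*(ce[j]-half*k)))
    m=(l==i).astype(np.uint8)
    b=cv2.morphologyEx(m,cv2.MORPH_OPEN,cv2.getStructuringElement(cv2.MORPH_ELLIPSE,(81,81)))
    b=np.ascontiguousarray(b);pts=cv2.findContours(b,0,2)[0];pts=max(pts,key=len)
    (cx,cy),ax,an=cv2.fitEllipse(pts)
    h=m&~cv2.dilate(b,np.ones((9,9),np.uint8))
    n,l,s,ce=cv2.connectedComponentsWithStats(h)
    f=lambda p:(p[0]+.5)/k-.5
    px=lambda p:(u-half+(p[0]+.5)/k-.5,v-half+(p[1]+.5)/k-.5)
    C=plane(c,*px((cx,cy)),z0+.038)[:2]
    j=1+np.argmax(s[1:,4]) if n>1 else None
    if j is None:return C,None,px((cx,cy)),ax
    H=plane(c,*px(ce[j]),z0+.050)[:2]
    d=H-C
    return C,np.degrees(np.arctan2(d[1],d[0])),px((cx,cy)),(np.array(ax)/k).round(1),round(float(np.hypot(*d)),4),s[j,4]
E
python3 - <<'E'
from h import *
c=cap('top');im=c['img']
for p in[(339,188),(395,187),(351,233)]:print(mug(c,*p))
hsv=cv2.cvtColor(im,cv2.COLOR_RGB2HSV)
mo=((hsv[:,:,0]>=18)&(hsv[:,:,0]<28)&(hsv[:,:,1]>150)&(hsv[:,:,2]>85)).astype(np.uint8)
P=[]
for p in[(186,226),(241,231),(296,236)]:
    w=np.zeros_like(mo);w[p[1]-6:p[1]+7,p[0]-6:p[0]+7]=mo[p[1]-6:p[1]+7,p[0]-6:p[0]+7]
    M=cv2.moments(w);q=(M['m10']/M['m00'],M['m01']/M['m00']);P.append(plane(c,*q,.082)[:2]);print(q,M['m00'],P[-1])
d=P[0]-P[2];print('len',np.hypot(*d));a=np.arctan2(d[1],d[0])-np.pi/2
X=np.array([np.cos(a),np.sin(a)]);O=np.mean(P,0)+.075*X
print('rack yaw deg',np.degrees(a),'O',O)
s=cap('side')
for n,cc in(('top',c),('side',s)):
    cv2.imwrite(f'pics/{n}_cr.png',0) if 0 else None
Y=np.array([-X[1],X[0]])
for th in (1.75,1.85,1.95):
    for y in(-.18,0,.18):
        b=O+X*(.075-.15*np.cos(th))+Y*y;B=[*b,.094+.15*np.sin(th)]
        print(th,y,np.round(B,3),proj(c,B).round(1),proj(s,B).round(1))
t=cv2.resize(c['img'][130:250,170:320],None,fx=4,fy=4,interpolation=cv2.INTER_CUBIC)
u=cv2.resize(s['img'][120:270,180:350],None,fx=4,fy=4,interpolation=cv2.INTER_CUBIC)
cv2.imwrite('pics/t2.png',t[:,:,::-1]);cv2.imwrite('pics/s2.png',u[:,:,::-1])
E
```

```text
(array([ 0.59834612, -0.17019661]), np.float64(35.02890538847424), (338.5748996734619, 187.8093147277832), array([19.2, 21.3]), 0.0443, np.int32(1595))
(array([ 0.60072921, -0.3547004 ]), np.float64(-52.821817066890986), (392.9841251373291, 187.0016040802002), array([18.8, 23.2]), 0.0453, np.int32(809))
(array([ 0.44755935, -0.20888148]), np.float64(43.947711773844375), (350.7041263580322, 232.8269805908203), array([19. , 21.7]), 0.0463, np.int32(1336))
(184.84615384615384, 225.57692307692307) 26.0 [0.47199242 0.33590084]
(239.74074074074073, 230.59259259259258) 27.0 [0.4555127  0.15663312]
(295.34615384615387, 235.34615384615384) 26.0 [ 0.43966037 -0.02300743]
len 0.3603616260996008
rack yaw deg -5.147563498621924 O [0.53041935 0.14977976]
1.75 -0.18 [ 0.616 -0.039  0.242] [302.  174.4] [318.2 170.8]
1.75 0 [0.632 0.141 0.242] [240.7 169.1] [274.8 150. ]
1.75 0.18 [0.648 0.32  0.242] [180.1 164.2] [237.6 132.3]
1.85 -0.18 [ 0.63  -0.04   0.238] [302.4 169.6] [322.  170.4]
1.85 0 [0.646 0.139 0.238] [241.3 164.4] [278.6 149.9]
1.85 0.18 [0.662 0.319 0.238] [180.9 159.5] [241.3 132.3]
1.95 -0.18 [ 0.644 -0.041  0.233] [302.7 165.1] [325.6 170.6]
1.95 0 [0.66  0.138 0.233] [241.9 159.9] [282.2 150.2]
1.95 0.18 [0.677 0.317 0.233] [181.7 155. ] [244.9 132.7]
```

View pics/t2.png

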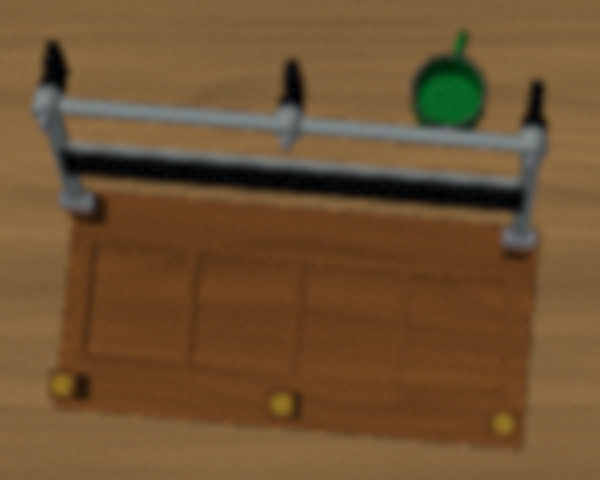

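View pics/s2.png

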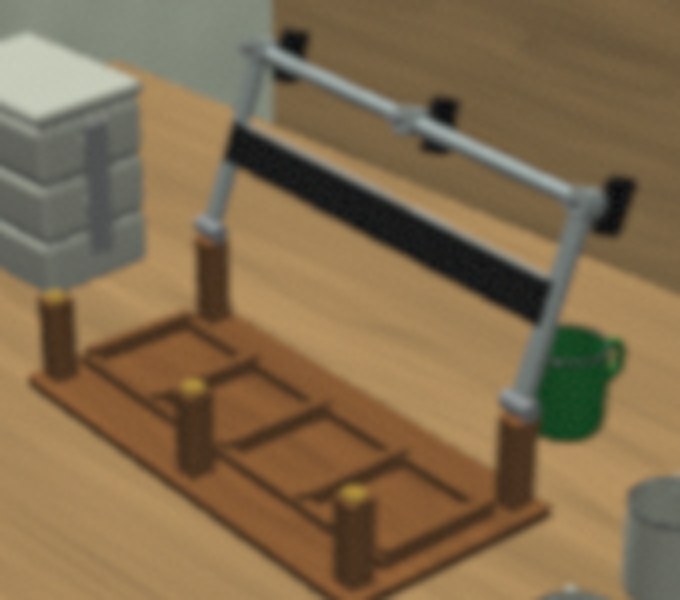

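Three whites confirmed. The rack is at about (0.530, 0.150) with yaw -5.1°, and the bar's middle in the top view (242,160) and side view (281,150) gives a hold-down angle of about 1.95. I start with mug A, working out the way there.

```bash
cat >> h.py <<'E'
RO=np.array([.5304,.1498]);RA=np.radians(-5.15)
RX=np.array([np.cos(RA),np.sin(RA)]);RY=np.array([-RX[1],RX[0]])
def rk(x,y): return RO+RX*x+RY*y
def go(*wps):
    st()
    for P,yaw in wps:
        a,b=delta(P,None if yaw is None else np.radians(yaw));print(np.round(P,3),a,b if b is None else [x[2] if abs(x[0])+abs(x[1])<.02 else x for x in b])
E
python3 -c "
from h import *
go(((.32,.40,.25),None),((.36,.3,.27),76),((.47,0,.27),30),((.598,-.17,.2),-55))"
```

```text
t 0.25 p [0.1311 0.5338 0.2498] yaw_y 76.21 z [-0.    -0.001 -1.   ] F [0.8 0.5 0.5] g 0.994 q [-1.37  0.31  0.01  1.51 -0.    1.32 -0.03]
[0.32 0.4  0.25] [-8.615e-01 -3.397e-01 -4.000e-04] None
[0.36 0.3  0.27] [-1.1123 -0.6901 -0.08  ] [np.float64(0.0011), np.float64(-0.9989)]
[0.47 0.   0.27] [-1.8257 -1.7506 -0.0788] [np.float64(0.2567), np.float64(-0.7433)]
[ 0.598 -0.17   0.2  ] [-2.485  -2.2886  0.2019] [np.float64(0.7289), np.float64(-0.2711)]
```

```bash
python3 -m inch '[[[-0.95,-0.95,-0.1,0,0,0.2,-1],[-0.95,-0.95,-0.1,0,0,0.2,-1],[-0.95,-0.95,-0.1,0,0,0.2,-1],[-0.95,-0.95,-0.1,0,0,0.2,-1],[-0.95,-0.95,-0.1,0,0,0.2,-1],[-0.95,-0.95,-0.1,0,0,0.2,-1],[-0.95,-0.95,-0.1,0,0,0.2,-1],[-0.95,-0.95,-0.1,0,0,0.2,-1]]]' 40
python3 -c "
from h import *
go(((.47,0.03,.27),0),((.598,-.17,.2),-55))"
```

```text
time_s: 1.05
tool_pos: [0.3085, 0.2414, 0.2758]
ee_rot: [0.001, 0.426, 0.905, -0.0]
contact_force: [0.1, 1.0, 0.8]
grip_width: 0.995
t 1.05 p [0.3085 0.2414 0.2758] yaw_y 39.56 z [ 0.002 -0.001 -1.   ] F [0.1 1.  0.8] g 0.995 q [-1.06 -0.04  0.34  1.86  0.02  1.33 -0.03]
[0.47 0.03 0.27] [-1.0634 -0.0405  0.0256] [np.float64(0.2198), np.float64(-0.7802)]
[ 0.598 -0.17   0.2  ] [-2.0056 -0.1554  0.3075] [np.float64(0.5253), np.float64(-0.4747)]
```

```bash
python3 -m inch '[[[-1,-0.05,0.1,0,0,0.26,-1],[-1,-0.05,0.1,0,0,0.26,-1],[-1,-0.05,0.1,0,0,0.26,-1],[-1,-0.05,0.1,0,0,0.26,-1],[-1,-0.05,0.1,0,0,0.26,-1],[-1,-0.05,0.1,0,0,0.26,-1]]]' 40
python3 -c "
from h import *
go(((.598,-.17,.18),-55))"
```

```text
time_s: 1.65
tool_pos: [0.4605, 0.0344, 0.2513]
ee_rot: [0.003, 0.755, 0.656, -0.0]
contact_force: [-0.8, 0.5, 0.8]
grip_width: 1.0
t 1.65 p [0.4605 0.0344 0.2513] yaw_y -8.07 z [ 0.004 -0.006 -1.   ] F [-0.8  0.5  0.8] g 1.0 q [-0.72  0.14  0.68  1.76 -0.08  1.27 -0.16]
[ 0.598 -0.17   0.18 ] [-0.7308  0.658   0.2921] [np.float64(0.2607), np.float64(-0.7393)]
```

```bash
python3 -m inch '[[[-0.73,0.66,0.29,0,0,0.26,-1],[-0.73,0.66,0.29,0,0,0.26,-1],[-0.73,0.66,0.29,0,0,0.26,-1],[-0.73,0.66,0.29,0,0,0.26,-1],[-0.73,0.66,0.29,0,0,0.26,-1],[-0.73,0.66,0.29,0,0,0.26,-1],[-0.73,0.66,0.29,0,0,0.26,-1]]]' 40
python3 -c "
from h import *
s=cap('side');c=cap('top');cv2.imwrite('pics/chk.png',np.hstack([c['img'][130:290,250:450],s['img'][160:320,220:420]])[:,:,::-1].repeat(2,0).repeat(2,1))
go(((.598,-.17,.05),-55))"
```

```text
time_s: 2.35
tool_pos: [0.5983, -0.172, 0.1784]
ee_rot: [0.004, 0.954, 0.3, -0.001]
contact_force: [0.1, 0.4, 0.6]
grip_width: 1.004
t 2.45 p [ 0.5986 -0.1685  0.1799] yaw_y -54.72 z [ 0.003 -0.004 -1.   ] F [-0.   0.4  0.7] g 1.001 q [-0.28  0.61  0.84  1.44 -0.46  1.29 -0.36]
[ 0.598 -0.17   0.05 ] [-0.0053  0.001   0.5197] [np.float64(0.0016), np.float64(-0.9984)]
```

View pics/chk.png

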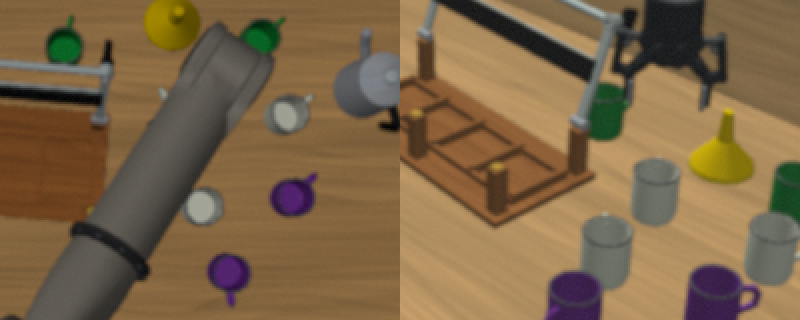

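The arm covers mug A from above. In the side view A stands untouched at about (655,190), with the open jaws above it. Descend and grip.

```bash
python3 -m inch '[[[0,0,0.3,0,0,0,-1],[0,0,0.4,0,0,0,-1],[0,0,0.52,0,0,0,-1],[0,0,0.52,0,0,0,-1],[0,0,0.52,0,0,0,1],[0,0,0.52,0,0,0,1],[0,0,0.52,0,0,0,1],[0,0,0.52,0,0,0,1],[0,0,0.52,0,0,0,1],[0,0,0.52,0,0,0,1]]]' 40
python3 -c "
from h import *
st()"
```

```text
time_s: 3.45
tool_pos: [0.6009, -0.169, 0.053]
ee_rot: [0.003, 0.953, 0.303, 0.003]
contact_force: [-0.4, 2.3, 6.6]
grip_width: 0.742
t 3.45 p [ 0.6009 -0.169   0.053 ] yaw_y -54.68 z [ 0.008 -0.004 -1.   ] F [-0.4  2.3  6.6] g 0.742 q [-0.24  0.74  0.76  1.57 -0.56  1.06 -0.28]
```

```bash
python3 -m inch '[[[0,0,-0.26,0,0,0,1],[0,0,-0.26,0,0,0,1],[0,0,-0.26,0,0,0,1]]]' 50
python3 -c "
from h import *
st();p,r,s=pose()
go(((*rk(0,-.25),.12),84.85),((*rk(0,.045),.12),84.85))"
```

```text
time_s: 3.75
tool_pos: [0.6032, -0.1708, 0.1229]
ee_rot: [0.006, 0.953, 0.303, 0.007]
contact_force: [0.5, 0.7, -1.5]
grip_width: 0.742
t 3.75 p [ 0.6032 -0.1708  0.1229] yaw_y -54.69 z [ 0.017 -0.008 -1.   ] F [ 0.5  0.7 -1.5] g 0.742 q [-0.26  0.66  0.81  1.51 -0.5   1.17 -0.32]
t 3.75 p [ 0.6032 -0.1708  0.1229] yaw_y -54.69 z [ 0.017 -0.008 -1.   ] F [ 0.5  0.7 -1.5] g 0.742 q [-0.26  0.66  0.81  1.51 -0.5   1.17 -0.32]
[ 0.508 -0.099  0.12 ] [-0.1454 -0.4542  0.0028] [np.float64(-0.7752), np.float64(0.2248)]
[0.534 0.195 0.12 ] [ 0.6204 -1.3519 -0.0043] [np.float64(-0.7752), np.float64(0.2248)]
```

```bash
python3 -m inch '[[[-0.03,-0.09,0,0,0,-0.05,1],[-0.06,-0.18,0,0,0,-0.1,1],[-0.09,-0.27,0,0,0,-0.15,1],[-0.12,-0.36,0,0,0,-0.2,1],[-0.15,-0.45,0,0,0,-0.25,1],[-0.15,-0.45,0,0,0,-0.3,1],[-0.15,-0.45,0,0,0,-0.35,1],[-0.15,-0.45,0,0,0,-0.39,1],[-0.15,-0.45,0,0,0,-0.43,1],[-0.15,-0.45,0,0,0,-0.47,1],[-0.15,-0.45,0,0,0,-0.51,1],[-0.15,-0.45,0,0,0,-0.55,1]]]' 50
python3 -c "
from h import *
go(((*rk(0,-.25),.12),84.85),((*rk(0,-.10),.12),84.85))"
```

```text
time_s: 4.95
tool_pos: [0.5067, -0.1006, 0.1198]
ee_rot: [0.009, 0.386, 0.923, -0.0]
contact_force: [-0.2, -0.4, -0.8]
grip_width: 0.74
t 4.95 p [ 0.5067 -0.1006  0.1198] yaw_y 44.61 z [ 0.015 -0.007 -1.   ] F [-0.2 -0.4 -0.8] g 0.74 q [-0.21  0.37  0.47  1.82 -0.19  0.98  1.12]
[ 0.508 -0.099  0.12 ] [ 0.0007  0.0075 -0.0007] [np.float64(-0.2236), np.float64(0.7764)]
[0.521 0.05  0.12 ] [ 0.3883  0.4655 -0.0043] [np.float64(-0.2236), np.float64(0.7764)]
```

```bash
python3 -m inch '[[[0,0,0,0,0,-0.045,1],[0,0,0,0,0,-0.09,1],[0,0,0,0,0,-0.135,1],[0,0,0,0,0,-0.18,1],[0,0,0,0,0,-0.223,1],[0.05,0.06,0,0,0,-0.223,1],[0.12,0.14,0,0,0,-0.223,1],[0.2,0.24,0,0,0,-0.223,1],[0.28,0.34,0,0,0,-0.223,1],[0.36,0.43,0,0,0,-0.223,1],[0.4,0.48,0,0,0,-0.223,1]]]' 50
python3 -c "
from h import *
y=np.radians(84.85);go(((*rk(0,.045),.12),84.85));print(delta((0,0,0),y)[1])"
```

```text
time_s: 6.05
tool_pos: [0.521, 0.0586, 0.1179]
ee_rot: [0.007, 0.044, 0.999, -0.002]
contact_force: [-0.1, -0.2, -0.8]
grip_width: 0.739
t 6.05 p [0.521  0.0586 0.1179] yaw_y 84.98 z [ 0.014 -0.005 -1.   ] F [-0.1 -0.2 -0.8] g 0.739 q [-0.35  0.37  0.26  1.79 -0.1   0.98  1.43]
[0.534 0.195 0.12 ] [-0.0062  0.5467 -0.0108] [np.float64(0.0007), np.float64(-0.9992)]
[array([-0.0014,  0.0044,  0.0007]), array([-0.007 , -0.0021, -0.9992])]
```

```bash
python3 -m inch '[[[0,0.1,0,0,0.0044,0,1],[0,0.24,0,0,0.0044,0,1],[0,0.4,0,0,0.0044,0,1],[0,0.5,0,0,0.0044,0,1],[-0.006,0.547,0,0,0.0044,0,1],[-0.006,0.547,0,0,0.0044,0,1],[-0.006,0.547,0.05,0,0.0044,0,1],[-0.006,0.547,0.12,0,0.0044,0,1],[-0.006,0.547,0.17,0,0.0044,0,1],[-0.006,0.547,0.2,0,0.0044,0,1],[-0.006,0.547,0.2,0,0.0044,0,1]]]' 50
python3 -c "
from h import *
go(((*rk(0,.045),.064),84.85))
s=cap('side');cv2.imwrite('pics/p1.png',cv2.resize(s['img'][130:280,180:350],None,fx=3,fy=3)[:,:,::-1])"
```

```text
time_s: 7.15
tool_pos: [0.535, 0.1925, 0.0664]
ee_rot: [-0.001, 0.045, 0.999, -0.003]
contact_force: [-0.7, 0.2, -1.0]
grip_width: 0.74
t 7.15 p [0.535  0.1925 0.0664] yaw_y 84.85 z [-0.001 -0.006 -1.   ] F [-0.7  0.2 -1. ] g 0.74 q [-0.53  0.52  0.21  1.7  -0.12  0.94  1.21]
[0.534 0.195 0.064] [0.0032 0.0084 0.0098] [np.float64(0.0), np.float64(-1.0)]
```

View pics/p1.png

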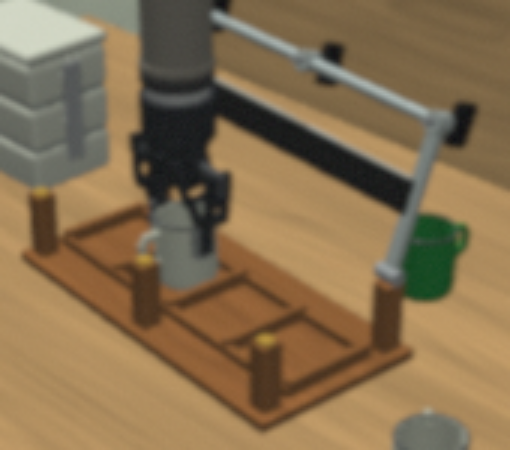

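Mug A hangs just above its bay at crop (185,245) with the handle over the front. Lower, release, retreat upward.

```bash
python3 -m inch '[[[0.003,0.008,0.008,0,0,0,1],[0.003,0.008,0.014,0,0,0,1],[0.003,0.008,0.014,0,0,0,-0.8],[0.003,0.008,0.014,0,0,0,-0.8],[0.003,0.008,0.014,0,0,0,-0.8],[0.003,0.008,0.014,0,0,0,-0.8],[0,0.008,-0.1,0,0,0,-0.8],[0,0.008,-0.25,0,0,0,-0.8],[0,0.008,-0.4,0,0,0,-0.8],[0,0.008,-0.55,0,0,0,-0.8],[0,-0.2,-0.65,0,0,0,-0.8],[0,-0.4,-0.65,0,0,0,-0.8]]]' 40
python3 -c "
from h import *
go(((.58,-.1,.22),0))
c=cap('top')
for p in[(392,187),(350,233)]:print(mug(c,*p))
cv2.imwrite('pics/a.png',c['img'][:,:,::-1])"
```

```text
time_s: 8.4
tool_pos: [0.5292, 0.1034, 0.2332]
ee_rot: [0.004, 0.041, 0.999, -0.001]
contact_force: [1.0, -1.1, -0.1]
grip_width: 0.899
t 8.4 p [0.5292 0.1034 0.2332] yaw_y 85.24 z [ 0.007 -0.002 -1.   ] F [ 1.  -1.1 -0.1] g 0.899 q [-0.44  0.3   0.27  1.58 -0.08  1.26  1.33]
[ 0.58 -0.1   0.22] [-0.2697 -0.7939  0.056 ] [np.float64(0.4736), np.float64(-0.5264)]
(array([ 0.60073097, -0.35476651]), np.float64(-52.81562191666823), (393.00341987609863, 187.00106239318848), array([18.7, 23.2]), 0.0452, np.int32(815))
(array([ 0.44752814, -0.20888454]), np.float64(43.87626443303348), (350.7051525115967, 232.8363552093506), array([19. , 21.7]), 0.0463, np.int32(1338))
```

```bash
python3 -m inch '[[[0,-0.1,0,0,0,0.04,-1],[0,-0.3,0,0,0,0.08,-1],[0,-0.5,0,0,0,0.12,-1],[0.1,-0.7,0,0,0,0.16,-1],[0.2,-0.9,0,0,0,0.2,-1],[0.2,-0.9,0,0,0,0.25,-1],[0.2,-0.9,0,0,0,0.3,-1],[0.2,-0.9,0,0,0,0.35,-1],[0.2,-0.9,0,0,0,0.4,-1]]]' 40
python3 -c "
from h import *
go(((.4475,-.209,.13),-46))"
```

```text
time_s: 9.35
tool_pos: [0.4553, -0.1306, 0.235]
ee_rot: [0.005, 0.62, 0.785, -0.004]
contact_force: [-0.2, -0.7, -0.2]
grip_width: 1.003
t 9.35 p [ 0.4553 -0.1306  0.235 ] yaw_y 13.43 z [ 0.004 -0.013 -1.   ] F [-0.2 -0.7 -0.2] g 1.003 q [-0.26  0.17  0.57  1.76 -0.09  1.23  0.57]
[ 0.448 -0.209  0.13 ] [-0.292  -0.1036  0.424 ] [np.float64(0.3302), np.float64(-0.6698)]
```

```bash
python3 -m inch '[[[-0.1,-0.03,0.05,0,0,0.045,-1],[-0.2,-0.07,0.1,0,0,0.09,-1],[-0.29,-0.104,0.2,0,0,0.135,-1],[-0.29,-0.104,0.3,0,0,0.18,-1],[-0.29,-0.104,0.4,0,0,0.22,-1],[-0.29,-0.104,0.42,0,0,0.26,-1],[-0.29,-0.104,0.42,0,0,0.3,-1],[-0.29,-0.104,0.42,0,0,0.33,-1],[-0.29,-0.104,0.42,0,0,0.33,-1]]]' 40
python3 -c "
from h import *
go(((.4475,-.209,.05),-46));print(delta((.4475,-.209,.05),np.radians(-46)))"
```

```text
time_s: 10.25
tool_pos: [0.4471, -0.2083, 0.1306]
ee_rot: [0.007, 0.927, 0.375, -0.001]
contact_force: [1.3, 0.2, -0.2]
grip_width: 0.999
t 10.25 p [ 0.4471 -0.2083  0.1306] yaw_y -45.95 z [ 0.003 -0.013 -1.   ] F [ 1.3  0.2 -0.2] g 0.999 q [-0.22  0.37  0.78  1.87 -0.29  1.02 -0.13]
[ 0.448 -0.209  0.05 ] [ 0.0013 -0.0005  0.3224] [np.float64(0.0003), np.float64(-0.9997)]
(array([ 0.0013, -0.0005,  0.3224]), [array([0.0036, 0.0023, 0.0003]), array([-0.0036,  0.0057, -0.9997])])
```

```bash
python3 -m inch '[[[0,0,0.15,0.0036,0.0023,0,-1],[0,0,0.25,0.0036,0.0023,0,-1],[0,0,0.32,0.0036,0.0023,0,-1],[0,0,0.32,0.0036,0.0023,0,1],[0,0,0.32,0.0036,0.0023,0,1],[0,0,0.32,0.0036,0.0023,0,1],[0,0,0.32,0.0036,0.0023,0,1],[0,0,0.32,0.0036,0.0023,0,1],[0,0,0.15,0.0036,0.0023,0,1],[0,0,0.05,0.0036,0.0023,0,1],[0,0,0.05,0.0036,0.0023,0,1]]]' 50
python3 -c "
from h import *
go(((*rk(0,-.25),.12),84.85))"
```

```text
time_s: 11.35
tool_pos: [0.4501, -0.2102, 0.122]
ee_rot: [0.003, 0.927, 0.375, 0.003]
contact_force: [1.2, -0.4, -0.5]
grip_width: 0.738
t 11.35 p [ 0.4501 -0.2102  0.122 ] yaw_y -45.94 z [ 0.009 -0.003 -1.   ] F [ 1.2 -0.4 -0.5] g 0.738 q [-0.2   0.38  0.77  1.87 -0.32  1.01 -0.1 ]
[ 0.508 -0.099  0.12 ] [ 0.4752 -0.1581  0.0086] [np.float64(-0.7266), np.float64(0.2734)]
```

```bash
python3 -m inch '[[[0.08,-0.03,0,0,0,-0.04,1],[0.16,-0.06,0,0,0,-0.085,1],[0.24,-0.09,0,0,0,-0.13,1],[0.32,-0.12,0,0,0,-0.175,1],[0.4,-0.14,0,0,0,-0.22,1],[0.475,-0.158,0,0,0,-0.265,1],[0.475,-0.158,0,0,0,-0.31,1],[0.475,-0.158,0,0,0,-0.355,1],[0.475,-0.158,0,0,0,-0.4,1],[0.475,-0.158,0,0,0,-0.445,1],[0.475,-0.158,0,0,0,-0.49,1],[0.475,-0.158,0,0,0,-0.53,1]]]' 50
python3 -c "
from h import *
go(((*rk(0,-.25),.12),84.85),((*rk(0,-.045),.12),84.85))"
```

```text
time_s: 12.55
tool_pos: [0.5072, -0.099, 0.1212]
ee_rot: [0.004, 0.344, 0.939, 0.0]
contact_force: [0.1, -0.1, 0.0]
grip_width: 0.741
t 12.55 p [ 0.5072 -0.099   0.1212] yaw_y 49.77 z [ 0.007 -0.002 -1.   ] F [ 0.1 -0.1  0. ] g 0.741 q [-0.13  0.36  0.36  1.8  -0.15  0.99  1.16]
[ 0.508 -0.099  0.12 ] [-0.0029  0.0013  0.0047] [np.float64(-0.1949), np.float64(0.8051)]
[0.526 0.105 0.12 ] [0.4684 0.6724 0.0033] [np.float64(-0.1949), np.float64(0.8051)]
```

```bash
python3 -m inch '[[[0,0,0,0,0,-0.045,1],[0,0,0,0,0,-0.09,1],[0,0,0,0,0,-0.135,1],[0,0,0,0,0,-0.195,1],[0.06,0.08,0,0,0,-0.195,1],[0.14,0.2,0,0,0,-0.195,1],[0.24,0.34,0,0,0,-0.195,1],[0.34,0.49,0,0,0,-0.195,1],[0.42,0.61,0,0,0,-0.195,1],[0.468,0.672,0,0,0,-0.195,1],[0.468,0.672,0,0,0,-0.195,1]]]' 50
python3 -c "
from h import *
go(((*rk(0,-.045),.063),84.85));print(delta((0,0,0),np.radians(84.85))[1][0])"
```

```text
time_s: 13.65
tool_pos: [0.5252, 0.1101, 0.1198]
ee_rot: [0.003, 0.041, 0.999, 0.0]
contact_force: [-0.8, -0.4, -1.3]
grip_width: 0.74
t 13.65 p [0.5252 0.1101 0.1198] yaw_y 85.32 z [ 0.005  0.001 -1.   ] F [-0.8 -0.4 -1.3] g 0.74 q [-0.36  0.39  0.16  1.74 -0.07  1.01  1.31]
[0.526 0.105 0.063] [-0.005  -0.0202  0.2272] [np.float64(0.0026), np.float64(-0.9974)]
[0.0003 0.0016 0.0026]
```

```bash
python3 -m inch '[[[-0.005,-0.02,0,0,0.0016,0.0026,1],[-0.005,-0.02,0.08,0,0.0016,0.0026,1],[-0.005,-0.02,0.16,0,0.0016,0.0026,1],[-0.005,-0.02,0.2,0,0.0016,0.0026,1],[-0.005,-0.02,0.217,0,0.0016,0.0026,1],[-0.005,-0.02,0.225,0,0.0016,0.0026,1],[-0.005,-0.02,0.225,0,0.0016,0.0026,1]]]' 50
python3 -c "
from h import *
go(((*rk(0,-.045),.063),84.85))"
```

```text
time_s: 14.35
tool_pos: [0.5269, 0.1046, 0.064]
ee_rot: [0.0, 0.045, 0.999, 0.001]
contact_force: [0.8, -0.3, 0.5]
grip_width: 0.741
t 14.35 p [0.5269 0.1046 0.064 ] yaw_y 84.82 z [ 0.001  0.001 -1.   ] F [ 0.8 -0.3  0.5] g 0.741 q [-0.34  0.46  0.15  1.79 -0.09  0.89  1.33]
[0.526 0.105 0.063] [0.0021 0.0011 0.0039] [np.float64(-0.0002), np.float64(0.9998)]
```

```bash
python3 -m inch '[[[0,0,0.006,0,0,0,1],[0,0,0.006,0,0,0,-0.75],[0,0,0.006,0,0,0,-0.75],[0,0,0.006,0,0,0,-0.75],[0,0,0.006,0,0,0,-0.75],[0,0,-0.1,0,0,0,-0.75],[0,0,-0.25,0,0,0,-0.75],[0,0,-0.4,0,0,0,-0.75],[0,-0.1,-0.55,0,0,0,-0.75],[0,-0.3,-0.6,0,0,0,-0.75],[0,-0.5,-0.6,0,0,0,-0.75],[0,-0.7,-0.6,0,0,0,-0.75]]]' 40
python3 -c "
from h import *
c=cap('top');s=cap('side')
print(mug(c,393,187))
a=cv2.resize(c['img'][130:250,170:370],None,fx=2,fy=2);b=cv2.resize(s['img'][130:270,180:380],None,fx=2,fy=2)
cv2.imwrite('pics/p2.png',np.vstack([a,b])[:,:,::-1])
go(((.60,-.20,.22),85),((.6007,-.3548,.16),37))"
```

```text
time_s: 15.55
tool_pos: [0.5113, -0.0698, 0.215]
ee_rot: [0.002, 0.045, 0.999, 0.001]
contact_force: [1.8, 0.1, 0.1]
grip_width: 0.875
(array([ 0.60069093, -0.35470734]), np.float64(-52.8096127674864), (392.9864253997803, 187.01289558410645), array([18.8, 23.3]), 0.0454, np.int32(816))
t 15.65 p [ 0.5094 -0.0791  0.2146] yaw_y 83.93 z [ 0.002 -0.006 -1.   ] F [ 0.2 -0.4  0.1] g 0.88 q [-0.1   0.26  0.27  1.67 -0.07  1.21  1.65]
[ 0.6  -0.2   0.22] [-0.4114 -0.4425 -0.0182] [np.float64(-0.006), np.float64(0.994)]
[ 0.601 -0.355  0.16 ] [-0.4792 -1.0566  0.2254] [np.float64(0.2607), np.float64(-0.7393)]
```

View pics/p2.png

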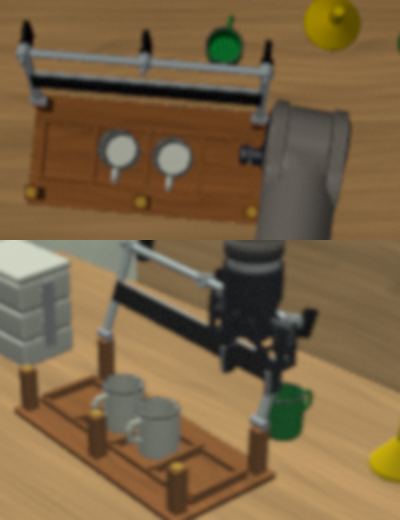

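Two mugs stand in bays with handles to the front (top crop (120,150), (173,158)). Now mug B, first refining its handle angle from the side view.

```bash
python3 -m inch '[[[-0.08,-0.09,0,0,0,0.03,-1],[-0.16,-0.18,0,0,0,0.06,-1],[-0.26,-0.3,0,0,0,0.1,-1],[-0.36,-0.45,0,0,0,0.14,-1],[-0.42,-0.6,0,0,0,0.18,-1],[-0.45,-0.75,0,0,0,0.22,-1],[-0.46,-0.9,0.05,0,0,0.26,-1],[-0.48,-0.99,0.1,0,0,0.26,-1],[-0.48,-1,0.2,0,0,0.26,-1]]]' 40
python3 -c "
from h import *
s=cap('side');c=cap('top')
go(((.6007,-.3548,.05),37));print(delta((0,0,0),np.radians(37))[1][0])
print(tri(s,(424.5,285),c,(405.5,179)))
for u in ((424.5,285),(427,284)):print(plane(s,*u,.044))
cv2.imwrite('pics/b.png',cv2.resize(s['img'][235:315,370:470],None,fx=6,fy=6,interpolation=cv2.INTER_CUBIC)[:,:,::-1])"
```

```text
time_s: 16.55
tool_pos: [0.6015, -0.3471, 0.1673]
ee_rot: [0.004, 0.448, 0.894, -0.005]
contact_force: [0.0, 0.3, -0.4]
grip_width: 0.999
t 16.65 p [ 0.5997 -0.3404  0.1616] yaw_y 36.97 z [-0.006 -0.002 -1.   ] F [-1.1  0.7 -1.5] g 1.001 q [ 0.23  0.69  0.47  1.21 -0.3   1.31  1.33]
[ 0.601 -0.355  0.05 ] [-0.0494 -0.0286  0.4466] [np.float64(-0.0002), np.float64(0.9998)]
[-0.0019 -0.0007 -0.0002]
(array([ 0.62645898, -0.39588223,  0.04412117]), np.float64(0.0021400028947207205))
[ 0.62562414 -0.39515646  0.044     ]
[ 0.63375102 -0.3976297   0.044     ]
```

View pics/b.png

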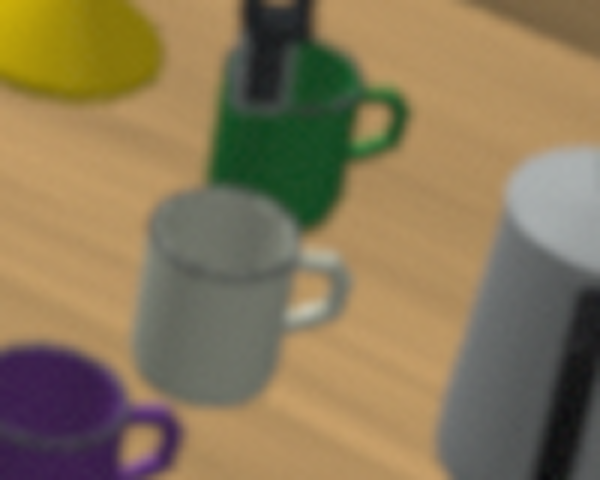

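The side crop shows mug B at (220,290) with its handle bar at (338,290). That gives about -53.6°, agreeing with the top view's -52.8°.

```bash
python3 -m inch '[[[-0.05,-0.029,0,0,0,0,-1],[-0.05,-0.029,0.1,-0.0019,0,0,-1],[-0.05,-0.029,0.25,-0.0019,0,0,-1],[-0.05,-0.029,0.35,-0.0019,0,0,-1],[-0.05,-0.029,0.44,-0.0019,0,0,-1],[-0.05,-0.029,0.445,-0.0019,0,0,1],[-0.05,-0.029,0.445,-0.0019,0,0,1],[-0.05,-0.029,0.445,-0.0019,0,0,1],[-0.05,-0.029,0.445,-0.0019,0,0,1],[-0.05,-0.029,0.445,-0.0019,0,0,1]]]' 50
python3 -c "
from h import *
go(((.6,-.355,.12),37),((*rk(0,-.3),.12),-95.15))"
```

```text
time_s: 17.65
tool_pos: [0.6015, -0.3553, 0.0518]
ee_rot: [0.0, 0.446, 0.895, 0.0]
contact_force: [-0.7, -0.5, -1.4]
grip_width: 0.741
t 17.65 p [ 0.6015 -0.3553  0.0518] yaw_y 36.99 z [ 0.001  0.001 -1.   ] F [-0.7 -0.5 -1.4] g 0.741 q [ 0.26  0.8   0.43  1.3  -0.34  1.12  1.38]
[ 0.6   -0.355  0.12 ] [ 0.0047 -0.0038 -0.2728] [np.float64(-0.0001), np.float64(0.9999)]
[ 0.503 -0.149  0.12 ] [ 0.8952  0.1836 -0.2723] [np.float64(0.7341), np.float64(-0.2659)]
```

```bash
python3 -m inch '[[[0,0,-0.1,0,0,0,1],[0,0,-0.2,0,0,0,1],[0.05,0.01,-0.27,0,0,0.03,1],[0.15,0.03,-0.27,0,0,0.07,1],[0.27,0.06,-0.27,0,0,0.115,1],[0.4,0.08,-0.27,0,0,0.16,1],[0.53,0.11,-0.27,0,0,0.205,1],[0.66,0.14,-0.27,0,0,0.25,1],[0.78,0.16,-0.27,0,0,0.295,1],[0.87,0.18,-0.27,0,0,0.34,1],[0.895,0.184,-0.27,0,0,0.385,1],[0.895,0.184,-0.27,0,0,0.42,1]]]' 50
python3 -c "
from h import *
go(((*rk(0,-.25),.12),-95.15),((*rk(0,-.135),.12),-95.15))"
```

```text
time_s: 18.85
tool_pos: [0.5035, -0.1467, 0.12]
ee_rot: [-0.001, 0.902, 0.433, 0.001]
contact_force: [0.2, -0.8, -1.2]
grip_width: 0.739
t 18.85 p [ 0.5035 -0.1467  0.12  ] yaw_y -38.73 z [ 0.001  0.003 -1.   ] F [ 0.2 -0.8 -1.2] g 0.739 q [-0.35  0.46  0.81  1.79 -0.39  1.05 -0.07]
[ 0.508 -0.099  0.12 ] [ 0.1593 -0.105   0.0005] [np.float64(0.3134), np.float64(-0.6866)]
[0.518 0.015 0.12 ] [ 0.5425 -0.3595  0.0019] [np.float64(0.3134), np.float64(-0.6866)]
```

```bash
python3 -m inch '[[[0,0,0,0,0,0.04,1],[0,0,0,0,0,0.085,1],[0,0,0,0,0,0.13,1],[0,0,0,0,0,0.175,1],[0,0,0,0,0,0.22,1],[0.05,-0.03,0,0,0,0.265,1],[0.16,-0.105,0,0,0,0.313,1],[0.26,-0.17,0,0,0,0.313,1],[0.38,-0.25,0,0,0,0.313,1],[0.48,-0.32,0,0,0,0.313,1],[0.5425,-0.36,0,0,0,0.313,1],[0.5425,-0.36,0,0,0,0.313,1]]]' 50
python3 -c "
from h import *
go(((*rk(0,-.135),.063),-95.15));print(delta((0,0,0),np.radians(-95.15))[1][0])"
```

```text
time_s: 20.05
tool_pos: [0.5188, 0.0201, 0.1205]
ee_rot: [-0.003, 0.999, -0.04, 0.001]
contact_force: [-1.1, -0.0, -1.6]
grip_width: 0.741
t 20.05 p [0.5188 0.0201 0.1205] yaw_y -94.63 z [ 0.002  0.006 -1.   ] F [-1.1 -0.  -1.6] g 0.741 q [-0.83  0.55  1.07  1.81 -0.55  1.11 -1.23]
[0.518 0.015 0.063] [-0.0009  0.0204  0.2299] [np.float64(0.0029), np.float64(-0.9971)]
[-0.0019 -0.0004  0.0029]
```

```bash
python3 -m inch '[[[0,0.02,0,-0.002,0,0.003,1],[0,0.02,0.08,-0.002,0,0.003,1],[0,0.02,0.16,-0.002,0,0.003,1],[0,0.02,0.2,-0.002,0,0.003,1],[0,0.02,0.22,-0.002,0,0.003,1],[0,0.02,0.229,-0.002,0,0.003,1],[0,0.02,0.229,-0.002,0,0.003,1]]]' 50
python3 -c "
from h import *
go(((*rk(0,-.135),.0625),-95.15))
cap('side','w.png')"
```

```text
time_s: 20.75
tool_pos: [0.5189, 0.0149, 0.0637]
ee_rot: [0.0, 0.999, -0.045, 0.001]
contact_force: [0.6, -0.5, -1.6]
grip_width: 0.742
t 20.75 p [0.5189 0.0149 0.0637] yaw_y -95.22 z [ 0.002 -0.001 -1.   ] F [ 0.6 -0.5 -1.6] g 0.742 q [-0.78  0.63  1.    1.86 -0.62  1.   -1.17]
[0.518 0.015 0.062] [-0.0026 -0.0014  0.0046] [np.float64(-0.0004), np.float64(0.9996)]
```

```bash
python3 -m inch '[[[0,0,0.006,0,0,0,1],[0,0,0.006,0,0,0,-0.75],[0,0,0.006,0,0,0,-0.75],[0,0,0.006,0,0,0,-0.75],[0,0,0.006,0,0,0,-0.75],[0,0,-0.1,0,0,0,-0.75],[0,0,-0.25,0,0,0,-0.75],[0,0,-0.4,0,0,0,-0.75],[0,0.2,-0.6,0,0,0,-0.75],[0,0.4,-0.75,0,0,0,-0.75],[0,0.6,-0.75,0,0,0,-0.75],[0,0.8,-0.75,0,0,0,-0.75]]]' 40
python3 - <<'E'
from h import *
c=cap('top');s=cap('side')
for y in(.045,-.045,-.135):
    P=rk(0,y);u=proj(c,[*P,.05])
    try:
        r=mug(c,*u,z0=.012,half=15);d=r[0]-RO;print(y,'rack xy',(d@RX).round(4),(d@RY).round(4),'handle vs -x',None if r[1] is None else round((r[1]-174.85+180)%360-180,1),r[3:])
    except Exception as e: print(y,e)
a=cv2.resize(c['img'][140:250,170:320],None,fx=4,fy=4,interpolation=cv2.INTER_CUBIC)
cv2.imwrite('pics/p3.png',a[:,:,::-1]);cv2.imwrite('pics/p3s.png',s['img'][:,:,::-1])
go((( *rk(.13,-.09),.28),0))
E
```

```text
time_s: 22.0
tool_pos: [0.504, -0.1578, 0.251]
ee_rot: [0.0, 0.999, -0.044, 0.003]
contact_force: [1.2, 0.1, 1.2]
grip_width: 0.873
0.045 rack xy 0.0086 0.0466 handle vs -x -1.4 (array([19.2, 20.8]), 0.0442, np.int32(1341))
-0.045 rack xy 0.0037 -0.0435 handle vs -x -2.1 (array([19.2, 19.9]), 0.0445, np.int32(1258))
-0.135 rack xy 0.0052 -0.1338 handle vs -x -1.6 (array([19. , 19.8]), 0.0449, np.int32(1147))
t 22.1 p [ 0.4999 -0.1676  0.2513] yaw_y -96.16 z [ 0.005 -0.008 -1.   ] F [ 0.2  0.4 -0.6] g 0.876 q [-0.55  0.43  1.17  1.61 -0.4   1.36 -1.01]
[0.652 0.048 0.28 ] [ 0.512  -0.9237 -0.118 ] [np.float64(-0.5342), np.float64(0.4658)]
```

View pics/p3.png

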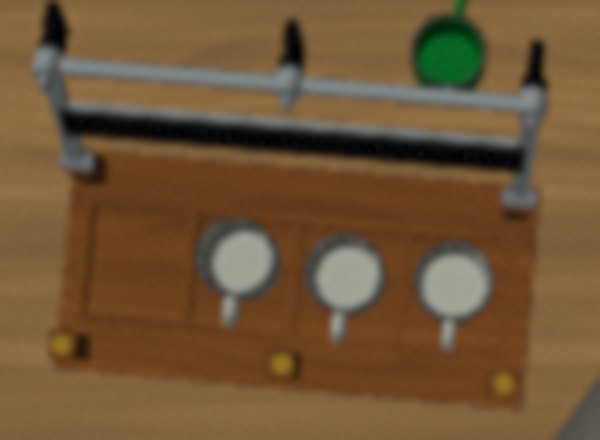

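All three mugs sit upright in separate bays, handles at crop (230,310), (338,325), (448,333), within about 2° of straight out. Next: go above the bar at rack y -90.

```bash
python3 -m inch '[[[0,0,-0.1,0,0,-0.04,-1],[0,0,-0.2,0,0,-0.085,-1],[0,-0.05,-0.28,0,0,-0.13,-1],[0.06,-0.15,-0.28,0,0,-0.17,-1],[0.12,-0.25,-0.28,0,0,-0.21,-1],[0.18,-0.36,-0.28,0,0,-0.25,-1],[0.24,-0.47,-0.28,0,0,-0.29,-1],[0.3,-0.58,-0.28,0,0,-0.33,-1],[0.36,-0.7,-0.28,0,0,-0.37,-1],[0.42,-0.8,-0.28,0,0,-0.41,-1],[0.48,-0.88,-0.28,0,0,-0.45,-1],[0.512,-0.92,-0.28,0,0,-0.49,-1]]]' 40
python3 - <<'E'
from h import *
th=1.95
g=[*rk(.075-.15*np.cos(th),-.09),.094+.15*np.sin(th)]
go((g,-5.15));print(delta(g,np.radians(-5.15))[1])
# refine bar angle: bar centre column-wise in top view between mid and left knobs
c=cap('top');s=cap('side')
def thfit(cc,axis):
    for t in np.arange(1.85,2.01,.05):
        print(round(t,2),[proj(cc,[*rk(.075-.15*np.cos(t),y),.094+.15*np.sin(t)]).round(1).tolist() for y in(.09,)])
thfit(c,0);thfit(s,0)
g1=cv2.cvtColor(c['img'],cv2.COLOR_RGB2HSV)
u=int(proj(c,[*rk(.13,.09),.233])[0]);print('top col',u,[(v,g1[v,u,1],g1[v,u,2]) for v in range(150,168)])
g2=cv2.cvtColor(s['img'],cv2.COLOR_RGB2HSV)
u=int(proj(s,[*rk(.13,.09),.233])[0]);print('side col',u,[(v,g2[v,u,1],g2[v,u,2]) for v in range(130,152)])
E
```

```text
time_s: 23.3
tool_pos: [0.6524, 0.0513, 0.3193]
ee_rot: [0.004, 0.752, 0.66, -0.001]
contact_force: [0.1, -1.1, -0.1]
grip_width: 0.999
t 23.3 p [0.6524 0.0513 0.3193] yaw_y -7.46 z [ 0.004 -0.007 -1.   ] F [ 0.1 -1.1 -0.1] g 0.999 q [-0.49  0.58  0.73  1.06 -0.37  1.61 -0.  ]
[0.652 0.048 0.233] [-0.0091 -0.0006  0.3437] [np.float64(-0.0128), np.float64(0.9871)]
[array([ 0.0016,  0.0019, -0.0128]), array([ 0.003 , -0.0025,  0.9871])]
1.85 [[210.9, 161.9]]
1.9 [[211.3, 159.7]]
1.95 [[211.6, 157.5]]
2.0 [[212.0, 155.3]]
1.85 [[259.3, 140.7]]
1.9 [[261.1, 140.8]]
1.95 [[262.9, 141.1]]
2.0 [[264.6, 141.4]]
top col 211 [(150, np.uint8(132), np.uint8(131)), (151, np.uint8(134), np.uint8(129)), (152, np.uint8(132), np.uint8(129)), (153, np.uint8(133), np.uint8(130)), (154, np.uint8(134), np.uint8(133)), (155, np.uint8(113), np.uint8(131)), (156, np.uint8(57), np.uint8(125)), (157, np.uint8(4), np.uint8(126)), (158, np.uint8(15), np.uint8(133)), (159, np.uint8(8), np.uint8(121)), (160, np.uint8(53), np.uint8(116)), (161, np.uint8(120), np.uint8(128)), (162, np.uint8(137), np.uint8(138)), (1
[... 302 characters left out ...]
1)), (133, np.uint8(111), np.uint8(122)), (134, np.uint8(113), np.uint8(120)), (135, np.uint8(112), np.uint8(118)), (136, np.uint8(106), np.uint8(120)), (137, np.uint8(70), np.uint8(124)), (138, np.uint8(22), np.uint8(148)), (139, np.uint8(14), np.uint8(169)), (140, np.uint8(16), np.uint8(163)), (141, np.uint8(15), np.uint8(133)), (142, np.uint8(22), np.uint8(104)), (143, np.uint8(76), np.uint8(107)), (144, np.uint8(107), np.uint8(119)), (145, np.uint8(112), np.uint8(123)), (146, np.uint8(110), np.uint8(127)), (147, np.uint8(112), np.uint8(125)), (148, np.uint8(113), np.uint8(124)), (149, np.uint8(111), np.uint8(126)), (150, np.uint8(112), np.uint8(125)), (151, np.uint8(110), np.uint8(123))]
```

```bash
python3 -m inch '[[[-0.009,-0.004,0.1,0.0016,0.0019,-0.0128,-1],[-0.009,-0.004,0.2,0.0016,0.0019,-0.0128,-1],[-0.009,-0.004,0.28,0.0016,0.0019,-0.0128,-1],[-0.009,-0.004,0.34,0.0016,0.0019,-0.0128,-1],[-0.009,-0.004,0.34,0.0016,0.0019,-0.0128,-1],[-0.009,-0.004,0.34,0.0016,0.0019,-0.0128,1],[-0.009,-0.004,0.34,0.0016,0.0019,-0.0128,1],[-0.009,-0.004,0.34,0.0016,0.0019,-0.0128,1],[-0.009,-0.004,0.34,0.0016,0.0019,-0.0128,1],[-0.009,-0.004,0.34,0.0016,0.0019,-0.0128,1],[-0.009,-0.004,0.34,0.0016,0.0019,-0.0128,1],[-0.009,-0.004,0.34,0.0016,0.0019,-0.0128,1]]]' 40
python3 - <<'E'
from h import *
st();p,_,_=pose()
d=p[:2]-RO;x=d@RX;z=p[2];print('rack',x,d@RY,'th,r',np.arctan2(z-.094,.075-x),np.hypot(z-.094,.075-x))
E
```

```text
time_s: 24.6
tool_pos: [0.6508, 0.0478, 0.2344]
ee_rot: [-0.0, 0.74, 0.673, -0.0]
contact_force: [-2.1, -0.0, 3.0]
grip_width: 0.125
t 24.6 p [0.6508 0.0478 0.2344] yaw_y -5.45 z [-0.001 -0.    -1.   ] F [-2.1 -0.   3. ] g 0.125 q [-0.5   0.61  0.7   1.24 -0.38  1.43  0.07]
rack 0.12909959309055657 -0.09074232712556732 th,r 1.938576476884683 0.15046685600425944
```

```bash
python3 - <<'E'
import numpy as np
t0=1.9386
for t in np.append(np.linspace(1.85,0,20),-.02):
    print(round(t,2),round(-.15*(np.cos(t)-np.cos(t0))/.25,3),round(-.15*(np.sin(t)-np.sin(t0))/.25,3))
E
```

```text
1.85 -0.05 -0.017
1.75 -0.107 -0.03
1.66 -0.165 -0.038
1.56 -0.223 -0.04
1.46 -0.282 -0.036
1.36 -0.339 -0.027
1.27 -0.396 -0.012
1.17 -0.451 0.008
1.07 -0.503 0.033
0.97 -0.553 0.064
0.88 -0.6 0.099
0.78 -0.643 0.138
0.68 -0.682 0.182
0.58 -0.716 0.229
0.49 -0.746 0.279
0.39 -0.771 0.332
0.29 -0.79 0.387
0.19 -0.804 0.444
0.1 -0.813 0.502
0.0 -0.816 0.56
-0.02 -0.816 0.572
```

```bash
python3 -m inch '[[[0,-0.05,-0.017,0,0,0,1],[0,-0.107,-0.03,0,0,0,1],[0,-0.165,-0.038,0,0,0,1],[0,-0.223,-0.04,0,0,0,1],[0,-0.282,-0.036,0,0,0,1],[0,-0.339,-0.027,0,0,0,1],[0,-0.396,-0.012,0,0,0,1],[0,-0.451,0.008,0,0,0,1],[0,-0.503,0.033,0,0,0,1],[0,-0.553,0.064,0,0,0,1],[0,-0.553,0.064,0,0,0,1]]]' 40
python3 - <<'E'
from h import *
st();p,r,_=pose()
d=p[:2]-RO;x=d@RX;z=p[2];print('rack',x,d@RY,'th,r',np.arctan2(z-.094,.075-x),np.hypot(z-.094,.075-x))
for t in (.88,.78,.68,.58,.48,.38,.28,.18,.1,.03,0,-.02):
    print(t,delta([*rk(.075-.15*np.cos(t),-.091),.094+.15*np.sin(t)])[0])
E
```

```text
time_s: 25.7
tool_pos: [0.5128, 0.0601, 0.22]
ee_rot: [0.0, 0.74, 0.673, 0.0]
contact_force: [-4.6, -0.6, 6.4]
grip_width: 0.122
t 25.7 p [0.5128 0.0601 0.22  ] yaw_y -5.47 z [ 0.001  0.    -1.   ] F [-4.6 -0.6  6.4] g 0.122 q [-0.74  0.31  0.75  1.67 -0.22  1.24 -0.03]
rack -0.009435507509424443 -0.09088546778107523 th,r 0.9803645420538694 0.15166608731515088
0.88 [-0.0007 -0.0446  0.0415]
0.78 [-0.001  -0.0889  0.0819]
0.68 [-0.0012 -0.1289  0.1266]
0.58 [-0.0014 -0.1643  0.175 ]
0.48 [-0.0016 -0.1946  0.2267]
0.38 [-0.0018 -0.2197  0.2812]
0.28 [-0.0019 -0.2391  0.338 ]
0.18 [-0.002  -0.2529  0.3963]
0.1 [-0.002  -0.2596  0.4439]
0.03 [-0.0021 -0.2624  0.4858]
0 [-0.0021 -0.2626  0.5038]
-0.02 [-0.0021 -0.2625  0.5158]
```

```bash
python3 -m inch '[[[0,-0.045,0.041,0,0,0,1],[0,-0.089,0.082,0,0,0,1],[0,-0.129,0.127,0,0,0,1],[0,-0.164,0.175,0,0,0,1],[0,-0.195,0.227,0,0,0,1],[0,-0.22,0.281,0,0,0,1],[0,-0.239,0.338,0,0,0,1],[0,-0.253,0.396,0,0,0,1],[0,-0.26,0.444,0,0,0,1],[0,-0.262,0.486,0,0,0,1],[0,-0.263,0.504,0,0,0,1],[0,-0.263,0.508,0,0,0,1]]]' 40
python3 - <<'E'
from h import *
st();p,r,_=pose()
d=p[:2]-RO;x=d@RX;z=p[2];print('rack',x,d@RY,'th,r',np.arctan2(z-.094,.075-x),np.hypot(z-.094,.075-x))
E
```

```text
time_s: 26.9
tool_pos: [0.4464, 0.066, 0.0921]
ee_rot: [-0.0, 0.74, 0.672, -0.001]
contact_force: [-4.4, -1.7, 2.4]
grip_width: 0.125
t 26.9 p [0.4464 0.066  0.0921] yaw_y -5.49 z [-0.002 -0.001 -1.   ] F [-4.4 -1.7  2.4] g 0.125 q [-0.77  0.33  0.71  2.01 -0.27  0.9  -0.01]
rack -0.07616100431967833 -0.09099307313265498 th,r -0.012779298926044333 0.15117334824779735
```

```bash
python3 -m inch '[[[0,0,0.01,0,0,0,1],[0,0,0.02,0,0,0,1],[0,0,0.03,0,0,0,1],[0,0,0.03,0,0,0,1]]]' 40; python3 -m inch '[[[0,0,0,0,0,0,-0.1],[0,0,0,0,0,0,-0.1],[0,0,0,0,0,0,-0.1],[0,0,-0.1,0,0,0,-0.1],[0,0,-0.25,0,0,0,-0.1],[0,0,-0.45,0,0,0,-0.1],[0,0,-0.6,0,0,0,-0.1],[-0.1,0,-0.6,0,0,0,-0.1],[-0.25,0,-0.6,0,0,0,-0.1],[-0.45,0,-0.6,0,0,0,-0.1],[-0.65,0,-0.6,0,0,0,-0.1],[-0.85,0,-0.6,0,0,0,-0.1]]]' 40
python3 - <<'E'
from h import *
st();c=cap('top');s=cap('side')
for y in (-.18,0,.18):
    P=rk(-.075,y);print(y,P.round(4),proj(c,[*P,.139]).round(1),proj(s,[*P,.126]).round(1))
a=cv2.resize(c['img'][180:250,170:320],None,fx=4,fy=4,interpolation=cv2.INTER_CUBIC)
b=cv2.resize(s['img'][160:260,180:330],None,fx=4,fy=3.2,interpolation=cv2.INTER_CUBIC)
cv2.imwrite('pics/d1.png',np.vstack([a,b])[:,:,::-1])
E
```

```text
time_s: 27.3
tool_pos: [0.4464, 0.0661, 0.0898]
ee_rot: [-0.003, 0.74, 0.672, -0.0]
contact_force: [-20.6, -2.5, 48.9]
grip_width: 0.125
time_s: 28.5
tool_pos: [0.4268, -0.1474, 0.2388]
ee_rot: [-0.003, 0.74, 0.673, 0.0]
contact_force: [1.8, -0.6, 0.5]
grip_width: 0.549
t 28.5 p [ 0.4268 -0.1474  0.2388] yaw_y -5.42 z [-0.004  0.004 -1.   ] F [ 1.8 -0.6  0.5] g 0.549 q [-0.54  0.16  0.95  1.8  -0.14  1.25  0.36]
-0.18 [ 0.4395 -0.0227] [295.8 235.2] [267.5 229.3]
0 [0.4557 0.1565] [238.2 230.2] [226.8 203.4]
0.18 [0.4719 0.3358] [181.2 225.1] [192.2 181.2]
```

View pics/d1.png

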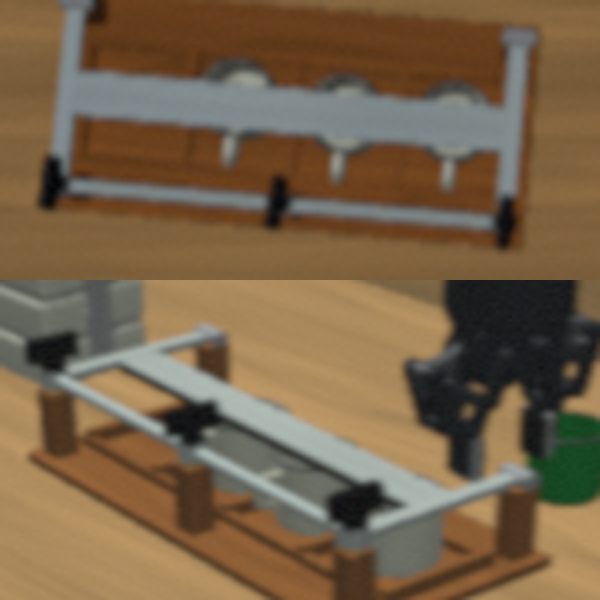

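Hold-down is fully down: it hit a hard stop at 49 N with the bar level, and the slat is across the three rims. Knobs appear in the top crop at (50,182), (278,200), (507,222). Measure their angles and head for the right one.

```bash
cat >> h.py <<'E'
def knobs(c):
    for n,y in(('right',-.18),('mid',0),('left',.18)):
        u,v=proj(c,[*rk(-.075,y),.126]);k=6;h=12
        u0,v0=int(u)-h,int(v)-h
        w=cv2.resize(c['img'][v0:v0+2*h+1,u0:u0+2*h+1],None,fx=k,fy=k,interpolation=cv2.INTER_CUBIC)
        m=(w.max(2)<50).astype(np.uint8);_,l,s,ce=cv2.connectedComponentsWithStats(m)
        if len(s)<2: print(n,'none');continue
        j=1+np.argmax(s[1:,4]);pts=np.argwhere(l==j)[:,::-1].astype(float)
        q=(pts+.5)/k-.5+[u0,v0];W=np.array([plane(c,*p,.134)[:2] for p in q[::5]])
        C=W.mean(0);e,E=np.linalg.eigh(np.cov((W-C).T));a=np.degrees(np.arctan2(E[1,1],E[0,1]))
        j=(-5.15-a+90)%180-90
        print(n,'C',C.round(4),'exp',rk(-.075,y).round(4),'joint mod pi',round(np.radians(j),3),'len/wid',(np.sqrt(12*e)*1000).round(1))
E
python3 -c "
from h import *
c=cap('top');knobs(c)
go(((*rk(-.075,-.18),.2),80))"
```

```text
right C [ 0.4392 -0.023 ] exp [ 0.4395 -0.0227] joint mod pi 0.014 len/wid [11.1 32.3]
mid C [0.4558 0.1545] exp [0.4557 0.1565] joint mod pi 0.114 len/wid [11.8 34.7]
left C [0.4705 0.3324] exp [0.4719 0.3358] joint mod pi -0.0 len/wid [14.7 33.7]
t 28.65 p [ 0.4258 -0.1503  0.239 ] yaw_y -6.06 z [-0.004  0.002 -1.   ] F [ 0.   0.3 -0.6] g 0.547 q [-0.53  0.16  0.95  1.8  -0.14  1.25  0.35]
[ 0.44  -0.023  0.2  ] [0.5131 0.0015 0.1567] [np.float64(-0.4781), np.float64(0.5219)]
```

```bash
python3 -m inch '[[[0.05,0,0,0,0,-0.045,0],[0.1,0,0,0,0,-0.09,0],[0.15,0,0,0,0,-0.135,0],[0.2,0,0,0,0,-0.18,0],[0.25,0,0,0,0,-0.225,0],[0.3,0,0,0,0,-0.27,0],[0.35,0,0,0,0,-0.315,0],[0.4,0,0,0,0,-0.36,0],[0.45,0,0.05,0,0,-0.405,0],[0.5,0,0.1,0,0,-0.45,0],[0.513,0.0015,0.15,0,0,-0.5,0],[0.513,0.0015,0.15,0,0,-0.5,0]]]' 40
python3 -c "
from h import *
go(((*rk(-.075,-.18),.132),84));print(delta((0,0,0),np.radians(84))[1][0])"
```

```text
time_s: 29.85
tool_pos: [0.4383, -0.0199, 0.1996]
ee_rot: [-0.004, 0.051, 0.999, 0.001]
contact_force: [0.3, -0.5, 0.2]
grip_width: 0.499
t 29.85 p [ 0.4383 -0.0199  0.1996] yaw_y 84.21 z [-0.009  0.002 -1.   ] F [ 0.3 -0.5  0.2] g 0.499 q [-0.6   0.14  0.68  1.89 -0.1   1.15  1.59]
[ 0.44  -0.023  0.132] [-0.0085 -0.0109  0.2704] [np.float64(0.0011), np.float64(-0.9988)]
[ 0.0004 -0.0029  0.0011]
```

```bash
python3 -m inch '[[[-0.008,-0.011,0,0,-0.003,0,0],[-0.008,-0.011,0.08,0,-0.003,0,0],[-0.008,-0.011,0.17,0,-0.003,0,0],[-0.008,-0.011,0.24,0,-0.003,0,0],[-0.008,-0.011,0.27,0,-0.003,0,0],[-0.008,-0.011,0.27,0,-0.003,0,1],[-0.008,-0.011,0.27,0,-0.003,0,1],[-0.008,-0.011,0.27,0,-0.003,0,1],[-0.008,-0.011,0.27,0,-0.003,0,1],[-0.008,-0.011,0.27,0,-0.003,0,1]]]' 40
python3 -c "
from h import *
st();print(arm.sense()['wrist_torque'])"
```

```text
time_s: 30.85
tool_pos: [0.4397, -0.0242, 0.1328]
ee_rot: [0.001, 0.051, 0.999, -0.0]
contact_force: [-2.8, -4.3, 2.5]
grip_width: 0.185
t 30.85 p [ 0.4397 -0.0242  0.1328] yaw_y 84.14 z [ 0.001 -0.    -1.   ] F [-2.8 -4.3  2.5] g 0.185 q [-0.56  0.23  0.67  1.99 -0.17  0.98  1.66]
[-1.10490384  0.50335855 -0.04543168]
```

```bash
python3 -m inch '[[[0,0,0,0,0,0,1],[0,0,0,0,0,0,1],[0,0,0,0,0,0,1],[0,0,0,0,0,0.02,1],[0,0,0,0,0,0.05,1],[0,0,0,0,0,0.08,1]]]' 60
python3 -c "
from h import *
st();print(arm.sense()['wrist_torque'])"
```

```text
time_s: 31.45
tool_pos: [0.4396, -0.0245, 0.133]
ee_rot: [0.001, 0.178, 0.984, -0.0]
contact_force: [-2.5, -3.5, 1.8]
grip_width: 0.168
t 31.45 p [ 0.4396 -0.0245  0.133 ] yaw_y 69.54 z [ 0.001 -0.001 -1.   ] F [-2.5 -3.5  1.8] g 0.168 q [-0.6   0.23  0.71  1.99 -0.18  0.98  1.42]
[-0.88033414  0.47535266  0.0342591 ]
```

```bash
python3 -m inch '[[[0,0,0,0,0,0.035,1],[0,0,0,0,0,0.07,1],[0,0,0,0,0,0.105,1],[0,0,0,0,0,0.14,1],[0,0,0,0,0,0.175,1],[0,0,0,0,0,0.21,1],[0,0,0,0,0,0.245,1],[0,0,0,0,0,0.28,1],[0,0,0,0,0,0.315,1],[0,0,0,0,0,0.35,1],[0,0,0,0,0,0.385,1],[0,0,0,0,0,0.42,1]]]' 60
python3 -c "
from h import *
go(((*rk(-.075,-.18),.132),-64));print(arm.sense()['wrist_torque'])
c=cap('top');knobs(c)"
```

```text
time_s: 32.65
tool_pos: [0.4384, -0.0252, 0.1329]
ee_rot: [0.0, 0.745, 0.667, -0.001]
contact_force: [-4.8, -3.6, 3.4]
grip_width: 0.171
t 32.65 p [ 0.4384 -0.0252  0.1329] yaw_y -6.31 z [-0.001 -0.002 -1.   ] F [-4.8 -3.6  3.4] g 0.171 q [-0.8   0.29  0.98  1.99 -0.28  1.    0.2 ]
[ 0.44  -0.023  0.132] [0.0105 0.0033 0.0036] [np.float64(0.3205), np.float64(-0.6795)]
[-0.92055893  1.02528239 -0.01873862]
right none
mid C [0.4557 0.1547] exp [0.4557 0.1565] joint mod pi 0.11 len/wid [11.7 34.6]
left C [0.4707 0.3324] exp [0.4719 0.3358] joint mod pi -0.002 len/wid [14.7 34. ]
```

```bash
python3 -m inch '[[[0.005,0.002,0,0,0,0.035,1],[0.008,0.002,0,0,0,0.07,1],[0.008,0.002,0,0,0,0.105,1],[0.008,0.002,0,0,0,0.14,1],[0.008,0.002,0,0,0,0.175,1],[0.008,0.002,0,0,0,0.21,1],[0.008,0.002,0,0,0,0.245,1],[0.008,0.002,0,0,0,0.28,1],[0.008,0.002,0,0,0,0.3,1],[0.008,0.002,0,0,0,0.31,1]]]' 60
python3 -c "
from h import *
go(((*rk(-.075,-.18),.132),-64));print(arm.sense()['wrist_torque'])"
```

```text
time_s: 33.7
tool_pos: [0.4377, -0.0246, 0.1329]
ee_rot: [0.001, 0.971, 0.238, -0.003]
contact_force: [-6.1, -5.4, 6.8]
grip_width: 0.169
t 33.7 p [ 0.4377 -0.0246  0.1329] yaw_y -62.41 z [-0.005 -0.004 -1.   ] F [-6.1 -5.4  6.8] g 0.169 q [-0.96  0.39  1.22  2.   -0.42  1.05 -0.64]
[ 0.44  -0.023  0.132] [ 0.0099 -0.003   0.0035] [np.float64(0.0088), np.float64(-0.9912)]
[-1.02737776  1.23845711  0.05063472]
```

```bash
for i in 1; do python3 -m inch '[[[0,0,0,0,0,0.01,1],[0,0,0,0,0,0.02,1],[0,0,0,0,0,0.035,1],[0,0,0,0,0,0.035,1]]]' 60; done
python3 -c "
from h import *
st();print(arm.sense()['wrist_torque'])"
```

```text
time_s: 34.1
tool_pos: [0.4376, -0.0245, 0.1329]
ee_rot: [0.002, 0.983, 0.185, -0.003]
contact_force: [-3.3, -3.3, 3.7]
grip_width: 0.172
t 34.1 p [ 0.4376 -0.0245  0.1329] yaw_y -68.65 z [-0.005 -0.004 -1.   ] F [-3.3 -3.3  3.7] g 0.172 q [-0.97  0.4   1.23  2.   -0.43  1.05 -0.74]
[-0.62699409  0.61166041  0.2631818 ]
```

Resistance about the turning axis rose from 0.05 to 0.26 N m, past the expected stop yaw. Release, lift and look.

```bash
python3 -m inch '[[[0,0,0,0,0,0,0],[0,0,0,0,0,0,0],[0,0,0,0,0,0,0],[0,0,-0.1,0,0,0,0],[0,0,-0.22,0,0,0,0],[0,0,-0.36,0,0,-0.04,0],[0.15,-0.05,-0.4,0,0,-0.085,0],[0.3,-0.1,-0.4,0,0,-0.13,0],[0.45,-0.15,-0.4,0,0,-0.17,0],[0.55,-0.2,-0.4,0,0,-0.21,0],[0.65,-0.25,-0.4,0,0,-0.25,0],[0.65,-0.25,-0.4,0,0,-0.29,0]]]' 40
python3 -c "
from h import *
go(((*rk(-.075,0),.2),78),((*rk(-.075,0),.132),78))
c=cap('top');knobs(c);cap('side','k1.png')
cv2.imwrite('pics/kt.png',c['img'][:,:,::-1])"
```

```text
time_s: 35.3
tool_pos: [0.5687, 0.0989, 0.2306]
ee_rot: [-0.001, 0.797, 0.604, -0.003]
contact_force: [-1.0, 0.1, -0.1]
grip_width: 0.502
t 35.3 p [0.5687 0.0989 0.2306] yaw_y -15.74 z [-0.005 -0.002 -1.   ] F [-1.   0.1 -0.1] g 0.502 q [-0.8   0.49  0.89  1.49 -0.38  1.35 -0.16]
[0.456 0.157 0.2  ] [ 0.0997 -0.4971  0.1238] [np.float64(-0.5208), np.float64(0.4792)]
[0.456 0.157 0.132] [ 0.1006 -0.4961  0.3958] [np.float64(-0.5208), np.float64(0.4792)]
right C [ 0.4391 -0.0232] exp [ 0.4395 -0.0227] joint mod pi -0.564 len/wid [10.5 33.5]
mid none
left C [0.4708 0.3323] exp [0.4719 0.3358] joint mod pi 0.001 len/wid [14.9 33.7]
```

```bash
python3 -m inch '[[[0.01,-0.04,0,0,0,-0.045,0],[0.02,-0.08,0,0,0,-0.09,0],[0.03,-0.13,0,0,0,-0.135,0],[0.04,-0.18,0,0,0,-0.18,0],[0.05,-0.23,0,0,0,-0.225,0],[0.06,-0.28,0.02,0,0,-0.27,0],[0.07,-0.33,0.04,0,0,-0.315,0],[0.08,-0.38,0.06,0,0,-0.36,0],[0.09,-0.43,0.08,0,0,-0.405,0],[0.1,-0.47,0.1,0,0,-0.45,0],[0.1,-0.497,0.12,0,0,-0.49,0],[0.1,-0.497,0.12,0,0,-0.52,0]]]' 40
python3 -c "
from h import *
go(((*rk(-.075,0),.132),78));print(delta((0,0,0),np.radians(78))[1][0])"
```

```text
time_s: 36.6
tool_pos: [0.4529, 0.1533, 0.201]
ee_rot: [-0.004, 0.11, 0.994, -0.002]
contact_force: [0.9, -0.6, 0.1]
grip_width: 0.502
t 36.6 p [0.4529 0.1533 0.201 ] yaw_y 77.35 z [-0.008 -0.003 -1.   ] F [ 0.9 -0.6  0.1] g 0.502 q [-0.84  0.22  0.57  1.79 -0.13  1.18  1.12]
[0.456 0.157 0.132] [-0.0102  0.0162  0.2759] [np.float64(-0.0036), np.float64(0.9964)]
[-0.0015 -0.0023 -0.0036]
```

```bash
python3 -m inch '[[[-0.01,0.016,0,-0.0015,-0.0023,-0.0036,0],[-0.01,0.016,0.08,-0.0015,-0.0023,-0.0036,0],[-0.01,0.016,0.17,-0.0015,-0.0023,-0.0036,0],[-0.01,0.016,0.24,-0.0015,-0.0023,-0.0036,0],[-0.01,0.016,0.275,-0.0015,-0.0023,-0.0036,0],[-0.01,0.016,0.275,-0.0015,-0.0023,-0.0036,1],[-0.01,0.016,0.275,-0.0015,-0.0023,-0.0036,1],[-0.01,0.016,0.275,-0.0015,-0.0023,-0.0036,1],[-0.01,0.016,0.275,-0.0015,-0.0023,-0.0036,1],[-0.01,0.016,0.275,-0.0015,-0.0023,-0.0036,1],[-0.01,0.016,0.275,-0.0015,-0.0023,-0.0036,1],[-0.01,0.016,0.275,-0.0015,-0.0023,-0.0036,1]]]' 60
python3 -m inch '[[[0,0,0,0,0,0.02,1],[0,0,0,0,0,0.055,1],[0,0,0,0,0,0.09,1],[0,0,0,0,0,0.125,1],[0,0,0,0,0,0.16,1],[0,0,0,0,0,0.195,1],[0,0,0,0,0,0.23,1],[0,0,0,0,0,0.265,1],[0,0,0,0,0,0.3,1],[0,0,0,0,0,0.335,1],[0,0,0,0,0,0.37,1],[0,0,0,0,0,0.405,1]]]' 60
python3 -c "
from h import *
go(((*rk(-.075,0),.132),-64));print(arm.sense()['wrist_torque'])"
```

```text
time_s: 37.8
tool_pos: [0.4554, 0.155, 0.1326]
ee_rot: [-0.0, 0.105, 0.994, -0.001]
contact_force: [-2.9, -4.9, 2.6]
grip_width: 0.17
time_s: 39.0
tool_pos: [0.4546, 0.1542, 0.1327]
ee_rot: [-0.0, 0.677, 0.736, -0.002]
contact_force: [-3.3, -3.8, 1.3]
grip_width: 0.173
t 39.0 p [0.4546 0.1542 0.1327] yaw_y 4.75 z [-0.003 -0.002 -1.   ] F [-3.3 -3.8  1.3] g 0.173 q [-1.02  0.35  0.82  1.89 -0.3   1.03  0.01]
[0.456 0.157 0.132] [0.009  0.0053 0.0028] [np.float64(0.3819), np.float64(-0.6181)]
[-0.92452761  0.75113004  0.04125898]
```

```bash
python3 -m inch '[[[0.007,0.004,0,0,0,0.035,1],[0.008,0.004,0,0,0,0.07,1],[0.008,0.004,0,0,0,0.105,1],[0.008,0.004,0,0,0,0.14,1],[0.008,0.004,0,0,0,0.175,1],[0.008,0.004,0,0,0,0.21,1],[0.008,0.004,0,0,0,0.245,1],[0.008,0.004,0,0,0,0.28,1],[0.008,0.004,0,0,0,0.315,1],[0.008,0.004,0,0,0,0.35,1],[0.008,0.004,0,0,0,0.37,1]]]' 60
python3 -c "
from h import *
st();print(arm.sense()['wrist_torque'])"
python3 -m inch '[[[0,0,0,0,0,0.012,1],[0,0,0,0,0,0.025,1],[0,0,0,0,0,0.045,1],[0,0,0,0,0,0.045,1]]]' 60
python3 -c "
from h import *
st();print(arm.sense()['wrist_torque'])"
```

```text
time_s: 40.1
tool_pos: [0.4537, 0.1548, 0.1327]
ee_rot: [0.001, 0.97, 0.242, -0.004]
contact_force: [-5.0, -5.5, 3.9]
grip_width: 0.171
t 40.1 p [0.4537 0.1548 0.1327] yaw_y -62.05 z [-0.007 -0.004 -1.   ] F [-5.  -5.5  3.9] g 0.171 q [-1.21  0.46  1.11  1.89 -0.46  1.09 -1.  ]
[-1.16487943  1.23221296  0.03068069]
time_s: 40.5
tool_pos: [0.4535, 0.1549, 0.1327]
ee_rot: [0.002, 0.985, 0.173, -0.004]
contact_force: [-2.6, -3.0, 1.1]
grip_width: 0.174
t 40.5 p [0.4535 0.1549 0.1327] yaw_y -70.04 z [-0.007 -0.005 -1.   ] F [-2.6 -3.   1.1] g 0.174 q [-1.23  0.48  1.14  1.89 -0.48  1.1  -1.12]
[-0.59308574  0.51168135  0.35101843]
```

Same signature: 0.03 rising to 0.35 N m at the stop. Release and go on to the left knob.

```bash
python3 -m inch '[[[0,0,0,0,0,0,0],[0,0,0,0,0,0,0],[0,0,0,0,0,0,0],[0,0,-0.1,0,0,0,0],[0,0,-0.22,0,0,0,0],[0,0,-0.36,0,0,-0.04,0],[0.15,-0.05,-0.4,0,0,-0.085,0],[0.3,-0.1,-0.4,0,0,-0.13,0],[0.45,-0.15,-0.4,0,0,-0.17,0],[0.55,-0.2,-0.4,0,0,-0.21,0],[0.6,-0.25,-0.4,0,0,-0.25,0],[0.6,-0.25,-0.4,0,0,-0.29,0]]]' 40
python3 -c "
from h import *
go(((*rk(-.075,.18),.2),81))
c=cap('top');knobs(c)"
```

```text
time_s: 41.7
tool_pos: [0.5748, 0.2693, 0.2303]
ee_rot: [-0.001, 0.805, 0.593, -0.004]
contact_force: [0.0, 0.6, -0.0]
grip_width: 0.496
t 41.7 p [0.5748 0.2693 0.2303] yaw_y -17.28 z [-0.007 -0.004 -1.   ] F [ 0.   0.6 -0. ] g 0.496 q [-0.96  0.61  0.85  1.3  -0.45  1.43 -0.44]
[0.472 0.336 0.2  ] [ 0.1326 -0.4714  0.1231] [np.float64(-0.546), np.float64(0.454)]
right C [ 0.439  -0.0232] exp [ 0.4395 -0.0227] joint mod pi -0.575 len/wid [10.6 33.7]
mid C [0.4554 0.1546] exp [0.4557 0.1565] joint mod pi -0.562 len/wid [11.4 35.7]
left C [0.4713 0.3084] exp [0.4719 0.3358] joint mod pi -0.192 len/wid [10.8 79.3]
```

```bash
python3 -m inch '[[[0.01,-0.04,0,0,0,-0.045,0],[0.02,-0.08,0,0,0,-0.09,0],[0.03,-0.13,0,0,0,-0.135,0],[0.04,-0.18,0,0,0,-0.18,0],[0.06,-0.23,0,0,0,-0.225,0],[0.08,-0.28,0.02,0,0,-0.27,0],[0.1,-0.33,0.04,0,0,-0.315,0],[0.11,-0.38,0.06,0,0,-0.36,0],[0.13,-0.43,0.08,0,0,-0.405,0],[0.133,-0.47,0.1,0,0,-0.45,0],[0.133,-0.471,0.12,0,0,-0.5,0],[0.133,-0.471,0.12,0,0,-0.546,0]]]' 40
python3 -c "
from h import *
go(((*rk(-.075,.18),.132),81));print(delta((0,0,0),np.radians(81))[1][0])"
```

```text
time_s: 42.95
tool_pos: [0.4707, 0.334, 0.2007]
ee_rot: [-0.004, 0.076, 0.997, -0.002]
contact_force: [0.5, -0.3, 0.3]
grip_width: 0.498
t 42.95 p [0.4707 0.334  0.2007] yaw_y 81.24 z [-0.008 -0.004 -1.   ] F [ 0.5 -0.3  0.3] g 0.498 q [-0.98  0.43  0.47  1.52 -0.2   1.25  0.94]
[0.472 0.336 0.132] [-0.0054  0.0092  0.2747] [np.float64(0.0013), np.float64(-0.9987)]
[-0.0017 -0.0023  0.0013]
```

```bash
python3 -m inch '[[[-0.005,0.008,0,-0.0017,-0.0023,0,0],[-0.005,0.008,0.08,-0.0017,-0.0023,0,0],[-0.005,0.008,0.17,-0.0017,-0.0023,0,0],[-0.005,0.008,0.24,-0.0017,-0.0023,0,0],[-0.005,0.008,0.273,-0.0017,-0.0023,0,0],[-0.005,0.008,0.273,-0.0017,-0.0023,0,1],[-0.005,0.008,0.273,-0.0017,-0.0023,0,1],[-0.005,0.008,0.273,-0.0017,-0.0023,0,1],[-0.005,0.008,0.273,-0.0017,-0.0023,0,1],[-0.005,0.008,0.273,-0.0017,-0.0023,0,1],[-0.005,0.008,0.273,-0.0017,-0.0023,0,1],[-0.005,0.008,0.273,-0.0017,-0.0023,0,1]]]' 60
python3 -m inch '[[[0,0,0,0,0,0.02,1],[0,0,0,0,0,0.055,1],[0,0,0,0,0,0.09,1],[0,0,0,0,0,0.125,1],[0,0,0,0,0,0.16,1],[0,0,0,0,0,0.195,1],[0,0,0,0,0,0.23,1],[0,0,0,0,0,0.265,1],[0,0,0,0,0,0.3,1],[0,0,0,0,0,0.335,1],[0,0,0,0,0,0.37,1],[0,0,0,0,0,0.405,1]]]' 60
python3 -c "
from h import *
go(((*rk(-.075,.18),.132),-64));print(arm.sense()['wrist_torque'])"
```

```text
time_s: 44.15
tool_pos: [0.4717, 0.3344, 0.1329]
ee_rot: [-0.0, 0.077, 0.997, -0.001]
contact_force: [-2.5, -4.7, 2.4]
grip_width: 0.168
time_s: 45.35
tool_pos: [0.4706, 0.3332, 0.1329]
ee_rot: [-0.0, 0.656, 0.755, -0.002]
contact_force: [-3.8, -5.6, 2.7]
grip_width: 0.172
t 45.35 p [0.4706 0.3332 0.1329] yaw_y 8.03 z [-0.004 -0.004 -1.   ] F [-3.8 -5.6  2.7] g 0.172 q [-1.16  0.54  0.75  1.62 -0.4   1.14 -0.18]
[0.472 0.336 0.132] [0.0096 0.0067 0.0036] [np.float64(0.4002), np.float64(-0.5998)]
[-1.20121346  0.94657456  0.06178223]
```

```bash
python3 -m inch '[[[0.007,0.005,0,0,0,0.035,1],[0.008,0.005,0,0,0,0.07,1],[0.008,0.005,0,0,0,0.105,1],[0.008,0.005,0,0,0,0.14,1],[0.008,0.005,0,0,0,0.175,1],[0.008,0.005,0,0,0,0.21,1],[0.008,0.005,0,0,0,0.245,1],[0.008,0.005,0,0,0,0.28,1],[0.008,0.005,0,0,0,0.315,1],[0.008,0.005,0,0,0,0.35,1],[0.008,0.005,0,0,0,0.385,1]]]' 60
python3 -c "
from h import *
st();print(arm.sense()['wrist_torque'])"
python3 -m inch '[[[0,0,0,0,0,0.015,1],[0,0,0,0,0,0.03,1],[0,0,0,0,0,0.05,1],[0,0,0,0,0,0.05,1]]]' 60
python3 -c "
from h import *
st();print(arm.sense()['wrist_torque'])"
```

```text
time_s: 46.45
tool_pos: [0.4693, 0.334, 0.1329]
ee_rot: [0.002, 0.969, 0.246, -0.005]
contact_force: [-7.0, -4.9, 5.1]
grip_width: 0.17
t 46.45 p [0.4693 0.334  0.1329] yaw_y -61.51 z [-0.009 -0.006 -1.   ] F [-7.  -4.9  5.1] g 0.17 q [-1.32  0.66  1.04  1.62 -0.59  1.22 -1.23]
[-1.24266507  1.46990668  0.01237854]
time_s: 46.85
tool_pos: [0.469, 0.3342, 0.133]
ee_rot: [0.003, 0.985, 0.17, -0.005]
contact_force: [-2.4, -3.6, 1.3]
grip_width: 0.17
t 46.85 p [0.469  0.3342 0.133 ] yaw_y -70.38 z [-0.009 -0.007 -1.   ] F [-2.4 -3.6  1.3] g 0.17 q [-1.34  0.67  1.08  1.62 -0.62  1.24 -1.37]
[-0.75817499  0.52937638  0.35666687]
```

Stop reached here too (0.36 N m). Release, retreat clear of the rack, and do the final check.

```bash
python3 -m inch '[[[0,0,0,0,0,0,0],[0,0,0,0,0,0,0],[0,0,0,0,0,0,0],[0,0,-0.1,0,0,0,0],[0,0,-0.22,0,0,0,0],[0,0,-0.36,0,0,0,0],[0,0,-0.55,0,0,-0.03,0],[0,0,-0.7,0,0,-0.06,0],[0,0,-0.7,0,0,-0.09,0]]]' 40
python3 -c "
from h import *
go(((.42,.50,.31),0))"
```

```text
time_s: 47.75
tool_pos: [0.4741, 0.3359, 0.3145]
ee_rot: [0.0, 0.951, 0.309, 0.001]
contact_force: [0.2, -1.2, -0.1]
grip_width: 0.5
t 47.75 p [0.4741 0.3359 0.3145] yaw_y -53.94 z [ 0.002 -0.    -1.   ] F [ 0.2 -1.2 -0.1] g 0.5 q [-1.33  0.52  1.1   1.33 -0.45  1.56 -1.22]
[0.42 0.5  0.31] [ 0.2112 -0.6581  0.0175] [np.float64(-0.2997), np.float64(0.7003)]
```

```bash
python3 -m inch '[[[0.05,-0.15,0,0,0,-0.04,0],[0.1,-0.3,0,0,0,-0.08,0],[0.15,-0.45,0,0,0,-0.12,0],[0.2,-0.6,0,0,0,-0.16,0],[0.21,-0.66,0,0,0,-0.2,0],[0.21,-0.66,0,0,0,-0.2,0]]]'
python3 -c "
from h import *
st();c=cap('top');s=cap('side');knobs(c)
cv2.imwrite('pics/f.png',np.vstack([cv2.resize(c['img'][120:280,150:460],None,fx=2,fy=1.8),cv2.resize(s['img'][130:300,150:460],None,fx=2,fy=1.8)])[:600,:,::-1])"
```

```text
time_s: 48.35
tool_pos: [0.417, 0.5042, 0.3137]
ee_rot: [-0.0, 0.807, 0.591, 0.001]
contact_force: [0.7, -1.0, -0.4]
grip_width: 0.499
t 48.35 p [0.417  0.5042 0.3137] yaw_y -17.53 z [ 0.001  0.002 -1.   ] F [ 0.7 -1.  -0.4] g 0.499 q [-1.36  0.63  0.89  1.08 -0.48  1.63 -0.91]
right C [ 0.439  -0.0231] exp [ 0.4395 -0.0227] joint mod pi -0.569 len/wid [10.6 33.4]
mid C [0.4555 0.1548] exp [0.4557 0.1565] joint mod pi -0.562 len/wid [11.7 35.8]
left C [0.471  0.3321] exp [0.4719 0.3358] joint mod pi -0.618 len/wid [13.  36.3]
```

View pics/f.png

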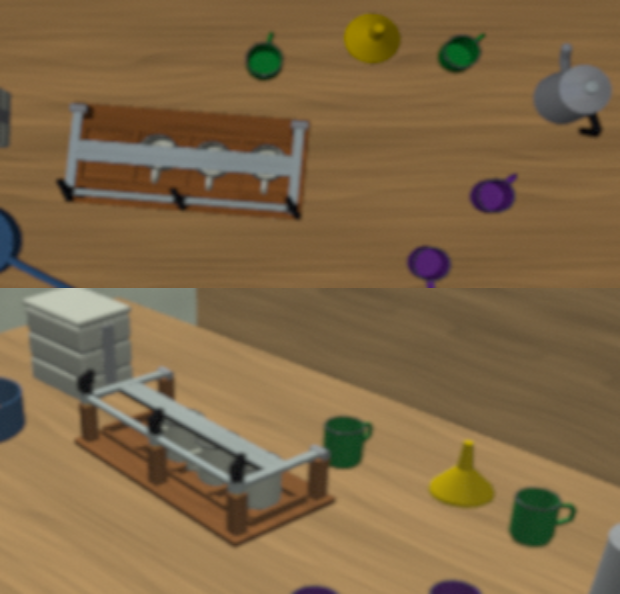

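Final view: hold-down level, handles out to the front at (155,175), (209,183), (264,186), knobs all turned alike, bystanders in place. Handing in.

```bash
python3 -c "
from rig import arm
print(arm.close_job())"
```

```text
the job is handed in; nothing more can be done
None
```

The job is done and handed in at about 48 s. The three white mugs stand upright in separate bays, the hold-down is down over them, and all three wing knobs are at their end stops.

- **Mugs:** They are in the bays at rack y +45, -45 and -135 mm. The camera put their handles within about 2° of straight out over the front, measured before the hold-down came down; the last picture still shows them pointing forward.
- **Hold-down:** I pressed the front bar down onto a hard stop, where the wrist force reached 49 N. That is above the 40 N figure in the rules, but only the fingertips were gripping the bar, not the arm or gripper body. In the last picture the frame still lies level across the mugs; I did not measure its angle again after turning the knobs.
- **Knobs:** I turned right, middle and left in that order. Each showed resistance climbing from under 0.1 to 0.26–0.36 N m at the end. The last picture reads about 2.57, 2.58 and 2.52 rad, against a stop of 2.6. That method is coarse, and the left knob's reading is the least certain because of its viewing angle, so I relied on the resistance at the stop.
- **Everything else:** The percolator, tins, saucepan, funnel, and the purple and green look-alike mugs were not touched. I saw no mug get knocked and no grip slackening.

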